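# Space the slats of a guard grille in the jig and clamp them

### The arm

A 7-joint arm with a two-finger parallel gripper is mounted at the origin on a cart in front of the work surface, level with it; the furniture and walls round the work are solid. World frame = base frame: x ahead of the robot, y to its left, z up, the work surface at z = 0. Lengths are in m, angles in degrees, forces in N, time in s.
With the tool pointing down it reaches from about 0.35 to 0.9 m from the base axis. Payload 19.9 kg.
Tool frame: the origin (TCP) lies midway between the tips of the shut fingers; the grasp point (between the pads) lies 19 mm behind it (robot.grasp_offset is the distance from the TCP to the grasp point, in m); z points along the fingers, y is the line along which they close (so a half turn about z gives the same grasp; the last joint's range is limited). The gripper opens to 94 mm and grips with 3 to 60 N. Pads are 16 mm wide; open, the fingers measure 119 mm over their backs; the gripper's body (75 mm by 177 mm) begins 78 mm behind the grasp point.
Start: joints at [61.45, 23.915, -0.59, 92.452, 0.269, 63.638, -3.037], TCP at [0.276, -0.561, 0.18] pointing down, gripper open.
Joint ranges: [-161.28, 161.28], [-22.2, 115.67], [-73.04, 71.86], [3.21, 147.25], [-68.34, 248.33], [10.77, 114.83], [-161.83, 161.83]. Speed limits (degrees/s): [108.29, 108.29, 136.94, 136.94, 172.46, 172.46, 172.46].

### API

Orientations are given as [roll, pitch, yaw] about the fixed x, y, z axes, in that order (R = Rz(yaw) Ry(pitch) Rx(roll)).
In Python, from rig import robot gives the robot as it stands. The module is installed in compiled form; this text tells all that it offers.
- The arm moves only by the tool move_arm, never from a script. Its argument "plan" is text: rows parted by semicolons, each of 7 numbers parted by spaces: the shift along the tool's x, y, z normalised to -1 to 1, where 1 is 120 mm, then the turn, a rotation vector about the tool's x, y, z normalised to -1 to 1, where 1 is 180 degrees, then the finger opening in mm, from 0 to 94. A call has 1 to 8 rows; each row is the pose to reach, as a shift and turn from the pose commanded when the call began, along the tool's axes at that moment, turning the shorter way round; what a row does not reach only later rows make up. A row lasts 1/8 s, in which the tool goes at most 62.5 mm and 10.7 degrees, less where a joint would pass 70% of its speed; a pose out of reach is approached as far as the arm can. A call with a number of a shift or a turn outside -1 to 1 is refused whole. A call with a gripper value outside its range is refused whole. The fingers move at their own pace and stop on an object; the grip force is fixed at half the most. Time passes only in rows, so rows that repeat a pose let the fingers close. It gives the time, the measured TCP pose, the force, the opening and the grip force at its end, in the units of the state.
- robot.read_state(): the state, without advancing time (a new reading comes with each control period).
- robot.capture(name): name is "scene" or "top" or "wrist"; returns a dict with "color" (420x560x3 uint8, blue, green, red), "camera_matrix" (3x3 intrinsics, pixels), "eye" and "orientation" of the camera in the world. Camera axes: x right, y down, z forward; pixel columns grow to the right and rows downward; lengths in m; the calibration is good to about 2 mm. A picture is of the moment at which its call begins. There is no depth.
- robot.finish_job(): hands the job in; it is judged then, once.
The state is a dict: "t": time; "joint_pos": joint angles; "qvel": joint speeds; "effort": joint torques, N m; "tcp_pos": TCP position; "eef_rot": TCP orientation; "force": force on the tool from outside, world axes, zero at the start; "wrist_torque": the same for the moment, N m; "grip_width": finger opening in m; "finger_force": force on a finger pad.
Only numpy, scipy, OpenCV 4.12 (cv2) and the standard library are available. Lean on these libraries where they do the work, as an engineer would, in place of code of your own. Each camera call takes 0.05 s, during which the arm holds its last target. There are 200 camera calls.

### The job

The slats of a guard grille have slipped in the clamping jig. Raise the jig's cam lever fully so that the pressure bar lets go, then step the black packing block along the row to set both gaps to its 28 mm thickness: stand it against the fixed end bar and slide the first loose slat up to it, then stand it against that slat and slide the second one up, keeping the slats square and their far ends under the pressure bar. Put the block back on the table beside the jig and swing the lever fully down again to clamp the slats, without disturbing the tools around.

Things in the scene. Friction and masses are not known exactly. Their poses are not given: they have to be found in the camera images.
- jig: Slat jig fixed to the table: aluminium bed 210 (x) x 310 (y) mm, its surface 20 mm above the table. Origin: centre of its footprint at table height; x axis points away from the robot (turned by the jig's yaw), y left, z up. A 12 mm high stop strip runs along the far edge (x = 98.5 mm). Gauged by the block, the first slat's centre comes to y = +57 mm, the second's to y = -1 mm.
- end_bar (a point): Top centre of the fixed end bar on the left side of the bed: same section as a slat (190 long in jig x, 30 wide, 10 thick), screwed down parallel to the jig's x axis. Its inner (right) face is 15 mm from this point, at jig y = +100 mm.
- clamp_mid (a point): Middle of the pressure bar's underside when clamped (jig x = 76, y = 0, z = 30 mm). The bar is 30 mm wide (jig x 61 to 91) and spans the row along y; above it a cam shaft (86.5 mm above the table) runs between two grey brackets at the far corners of the bed (jig y = +-145 mm, up to 111 mm high).
- lever_pivot (a point): Point on the lever's turning axis (the jig's y axis direction), level with the middle of the lever's handgrip; 76 mm in x, 200 mm in y and 86.5 mm in z from the jig's origin.
- lever_grip (a point): Middle of the lever's black handgrip: a cylinder 20 mm thick and 55 mm long (jig y +172 to +227 mm), parallel to the jig's y axis, free all round, sticking out to the left of the lever arm (13 mm thick, at jig y = +166 mm). The lever arm is 110 mm long from pivot to handgrip.
- cam_lever (a joint): Angle of the cam lever, rad. 0 = fully down (clamped): the arm points toward the robot (jig -x) and 25 deg up from level. It grows as the lever is raised and swung back, to 1.35 (about 12 deg past upright) where the pressure bar stands about 8 mm higher. It stays where it is left (friction about 0.25 N m; about 5 N at the handgrip).
- slat_a_center (a point): Centre of the first loose slat, the one next to the fixed end bar: steel flat bar 190 x 30 x 10 mm, 0.3 to 0.6 kg, lying on the bed along the jig's x (slightly turned), its x axis along its length. Its far end lies under the pressure bar.
- slat_b_center (a point): Centre of the second loose slat, the same as the first, farther to the right on the bed.
- spacer_center (a point): Centre of the black steel packing block, 28 (x) x 75 (y) x 25 mm high (z), about 0.16 kg; it lies on the table on the right or on the left of the jig, its long side along its own y. In use its long side lies along the slats, so that 28 mm is the gap.
- tape_measure: Bystander: yellow tape measure, 36 x 80 x 62 mm, origin at its underside.
- threadlock: Bystander: red bottle standing behind the lever, 24 x 36 x 92 mm, origin at its underside.
- caliper: Bystander: vernier caliper, 63 x 217 x 12 mm, on the table in front of the jig.
- duct_tape: Bystander: roll of grey tape, 107 mm across, 48 mm high, at the far right.
- torch: Bystander: work torch standing on end behind the jig, 40 mm thick, 254 mm high, origin at its underside.
- pliers: Bystander: pliers, 62 x 171 x 15 mm, on the table at the near right.
There are look-alikes about, which are no part of the job. What is shaped like the part that bears spacer_center but blue is not meant.

How it is judged:
By the outcome, as a careful person would: the job done as asked, in the order asked, and still so for the second after the job is handed in, with the robot touching nothing.
It also fails if it takes over 72 s, if anything falls off the work surface, if the arm or the gripper's body presses on something with over 40 N, if the wrist force passes 120 N, or if a joint passes its speed limit or range.

## Working session

There is one attempt and no reset: what is moved stays moved. The work goes in short steps, Python scripts to look and compute and a tool call to move; the robot and the scene stay as the last step left them, time stands still between calls to the robot, and variables do not carry over. Pictures are saved under pics/ and viewed, at most 10 in all, crops included, and the job is handed in when it is done.

Besides the shell and the picture viewer there is one more tool, called after "Request:" in YAML: its name, and indented under it one key for each argument. move_arm: Moves the arm, as the interface text tells. Its arguments: {"type":"object","properties":{"plan":{"type":"string"}},"required":["plan"]}

```bash
mkdir -p pics; cat > h.py <<'E'
import numpy as np, cv2
from rig import robot
from scipy.spatial.transform import Rotation as R
def cap(n,f=None):
    c=robot.capture(n)
    if f: cv2.imwrite('pics/'+f,c['color'])
    return c
E
python3 - <<'E'
from h import *
for n in ('scene','top'):
    c=cap(n,n+'0.png'); np.set_printoptions(precision=4,suppress=True)
    print(n,c['camera_matrix'],c['eye'],c['orientation'])
    import pickle; pickle.dump(c,open(n+'.pkl','wb'))
print(robot.read_state())
E
```

```text
scene [[450.4654   0.     285.8498]
 [  0.     450.4654 213.1535]
 [  0.       0.       1.    ]] [-0.1495  0.9454  0.6601] [-114.8812    1.5838 -145.5473]
top [[438.1022   0.     276.8277]
 [  0.     438.1022 209.9068]
 [  0.       0.       1.    ]] [ 0.3828 -0.0663  1.3661] [-172.7731   -0.4019  -89.058 ]
{'t': 0.1, 'joint_pos': array([61.4502, 23.9459, -0.5903, 92.4802,  0.2688, 63.64  , -3.0363]), 'qvel': array([ 0.0191, -0.1046, -0.0143,  0.0183,  0.0128, -0.0149, -0.0237]), 'effort': array([  0.0029, -85.2565,   0.6404, -42.6688,  -0.0491,   0.0164,
        -0.    ]), 'tcp_pos': array([ 0.2755, -0.5606,  0.1794]), 'eef_rot': array([-179.9353,    0.0046,   26.1727]), 'force': array([ 0.5941,  0.9183, -0.2286]), 'wrist_torque': array([ 0.0306,  0.037 , -0.0182]), 'finger_force': 0.0, 'grip_width': 0.09393444675259688}
```

View pics/scene0.png

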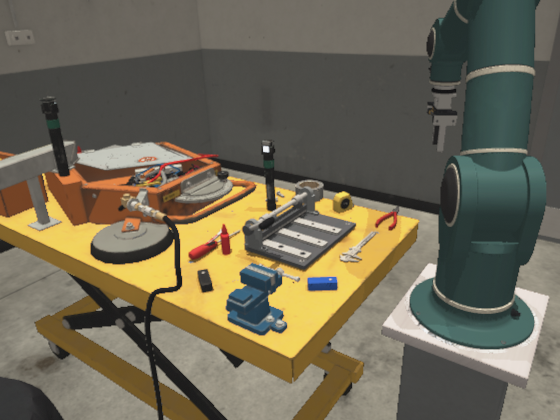

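View pics/top0.png

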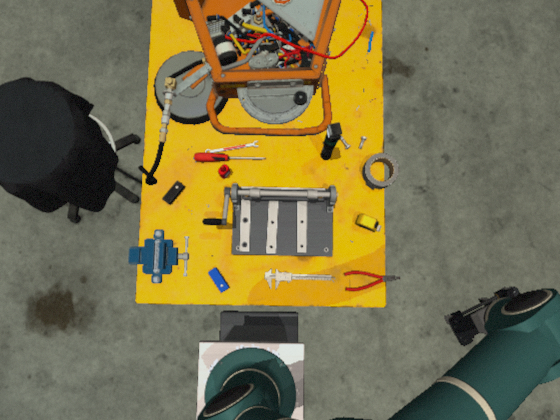

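```bash
python3 - <<'E'
import cv2
a=cv2.imread('pics/top0.png')[150:305,140:350]
cv2.imwrite('pics/c1.png',cv2.resize(a,None,fx=3.8,fy=3.8,interpolation=cv2.INTER_CUBIC))
E
```

```text
(no output)
```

View pics/c1.png

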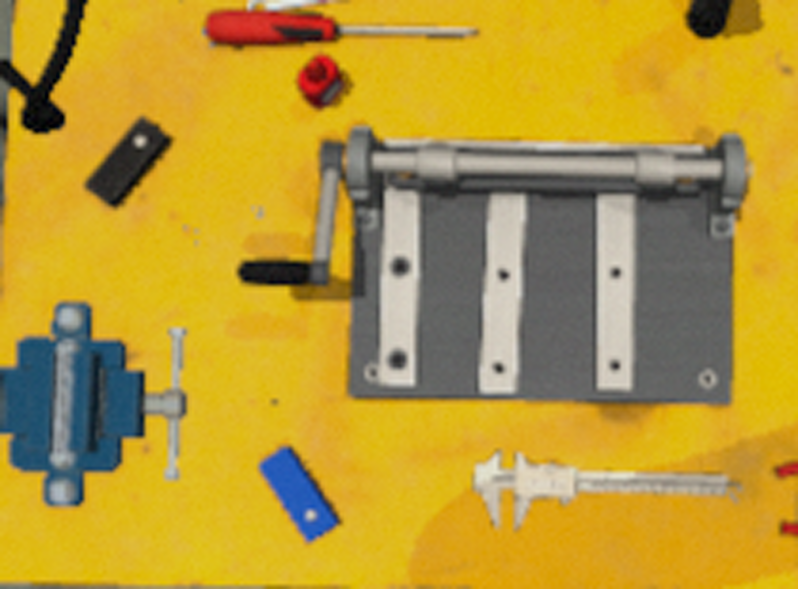

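```bash
cat >> h.py <<'E'
def px2w(c,uv,z):
    M=R.from_euler('xyz',c['orientation'],degrees=True).as_matrix()
    uv=np.atleast_2d(uv).astype(float); K=c['camera_matrix']
    d=np.c_[(uv[:,0]-K[0,2])/K[0,0],(uv[:,1]-K[1,2])/K[1,1],np.ones(len(uv))]@M.T
    e=np.array(c['eye']); return e+d*((z-e[2])/d[:,2])[:,None]
def w2px(c,p):
    M=R.from_euler('xyz',c['orientation'],degrees=True).as_matrix()
    q=(np.atleast_2d(p)-c['eye'])@M; K=c['camera_matrix']
    return q[:,:2]/q[:,2:]*[K[0,0],K[1,1]]+K[:2,2]
E
python3 - <<'E'
from h import *; import pickle
np.set_printoptions(precision=4,suppress=True)
c=pickle.load(open('top.pkl','rb'))
def P(l,z): return px2w(c,np.array(l)/3.8+[139.6,149.6],z)
b=P([(349,397),(732,402)],.02); print('bed',b,np.linalg.norm(b[0]-b[1]))
yd=b[0]-b[1]; yaw=np.arctan2(-yd[0],yd[1]); print('yaw',np.degrees(yaw))
x=np.array([np.cos(yaw),np.sin(yaw)]); y=np.array([-x[1],x[0]])
o=b.mean(0)[:2]+.105*x; print('o',o)
def J(w): d=w[:,:2]-o; return np.c_[d@x,d@y]
print('endbar',J(P([(379,384),(416,386),(384,193),(419,190)],.03)))
print('A',J(P([(479,390),(515,392),(488,193),(526,194)],.03)))
print('B',J(P([(597,388),(632,390),(597,194),(634,194)],.03)))
print('grip ends',J(P([(240,271),(313,271)],.133)))
print('bracket tops',J(P([(360,128),(733,137)],.111)))
s=P([(85,184),(117,207),(172,136),(140,117)],.025); print('spacer',s,s.mean(0),J(s.mean(0)[None]))
print([np.linalg.norm(s[i]-s[i-1]) for i in range(4)])
print('bottle top',P([(318,72)],.085),'jig grip world',o+x*(-.0237)+y*.2)
E
```

```text
bed [[ 0.4152  0.0635  0.02  ]
 [ 0.4163 -0.2448  0.02  ]] 0.30825001991621437
yaw 0.2075223367765884
o [ 0.5207 -0.0903]
endbar [[-0.0946  0.1295]
 [-0.0958  0.0999]
 [ 0.0597  0.1291]
 [ 0.0626  0.1007]]
A [[-0.0983  0.0495]
 [-0.0995  0.0207]
 [ 0.0609  0.0448]
 [ 0.0605  0.0139]]
B [[-0.0955 -0.0448]
 [-0.0967 -0.0728]
 [ 0.0613 -0.0437]
 [ 0.0617 -0.0737]]
grip ends [[-0.0156  0.2266]
 [-0.0149  0.1724]]
bracket tops [[ 0.0977  0.1422]
 [ 0.0948 -0.1434]]
spacer [[0.5838 0.2826 0.025 ]
 [0.5654 0.2557 0.025 ]
 [0.6247 0.2137 0.025 ]
 [0.64   0.2405 0.025 ]] [0.6035 0.2481 0.025 ] [[0.084  0.3381]]
[np.float64(0.0702198197665382), np.float64(0.032575426668499406), np.float64(0.07270350709689705), np.float64(0.030859098850560776)]
bottle top [[0.6668 0.089  0.085 ]] jig grip world [0.4963 0.1096]
```

c1.png shows two block shapes. The black one is at (129,162), top image (174,193), left of the jig. The blue one at (300,493) is the look-alike. The black block measures about 72 x 31 mm, so it is the spacer. The jig origin is about (0.521, -0.090) with yaw about 0.2°. I'll turn the tool and go over to the lever.

Request:
move_arm:
  plan: "1 -1 -0.6 0 0 -0.3557 94;1 -1 -0.6 0 0 -0.3557 94;1 -1 -0.6 0 0 -0.3557 94;1 -1 -0.6 0 0 -0.3557 94;1 -1 -0.6 0 0 -0.3557 94;1 -1 -0.6 0 0 -0.3557 94;1 -1 -0.6 0 0 -0.3557 94"

```text
t: 0.98
tcp_pos: [0.3302, -0.4002, 0.2517]
eef_rot: [-180.0, -0.0, 90.1]
force: [-0.1, 0.3, -0.7]
grip_width: 0.0939
finger_force: 0.0
```

Request:
move_arm:
  plan: "1 0.3 0 0 0 0 94;1 0.3 0 0 0 0 94"

```text
t: 1.23
tcp_pos: [0.366, -0.279, 0.2517]
eef_rot: [-180.0, -0.0, 89.8]
force: [1.3, 0.3, -0.1]
grip_width: 0.094
finger_force: 0.0
```

Request:
move_arm:
  plan: "1 0.3 0 0 0 0 94;1 0.3 0 0 0 0 94"

```text
t: 1.48
tcp_pos: [0.4016, -0.1586, 0.252]
eef_rot: [180.0, 0.0, 89.9]
force: [1.3, 0.1, 0.7]
grip_width: 0.0941
finger_force: 0.0
```

Request:
move_arm:
  plan: "1 0.3 0 0 0 0 94;1 0.3 0 0 0 0 94"

```text
t: 1.72
tcp_pos: [0.4371, -0.0388, 0.2521]
eef_rot: [180.0, 0.0, 89.9]
force: [1.9, -1.3, 0.1]
grip_width: 0.094
finger_force: 0.0
```

Request:
move_arm:
  plan: "0.8 0.3 0 0 0 0 94;0.8 0.3 0 0 0 0 94;0.8 0.3 0 0 0 0 94"

```text
t: 2.1
tcp_pos: [0.4728, 0.0583, 0.2518]
eef_rot: [-180.0, -0.1, 90.2]
force: [0.2, -0.9, 0.2]
grip_width: 0.094
finger_force: 0.0
```

```bash
python3 - <<'E'
from h import *; import pickle
c=cap('wrist'); s=cap('scene')
pickle.dump((c,s),open('w1.pkl','wb'))
b=cv2.resize(s['color'][170:270,220:360],None,fx=3,fy=3,interpolation=cv2.INTER_CUBIC)
im=np.zeros((420,560+0,3),np.uint8)
w=cv2.resize(c['color'],(390,300))
out=np.zeros((600,800,3),np.uint8); out[:300,:420]=b; 
w=cv2.resize(c['color'],(400,300)); out[300:,:400]=w
out[:600,420:]=cv2.resize(c['color'][:, :266],(380,600))
cv2.imwrite('pics/w1.png',c['color']); cv2.imwrite('pics/s1.png',cv2.resize(b,None,fx=1.8,fy=1.8))
np.set_printoptions(precision=4,suppress=True)
print(c['camera_matrix'],c['eye'],c['orientation'])
E
```

```text
[[297.653    0.     283.4142]
 [  0.     297.653  203.6944]
 [  0.       0.       1.    ]] [0.4733 0.1395 0.4576] [164.022    0.0416   0.1465]
```

View pics/w1.png

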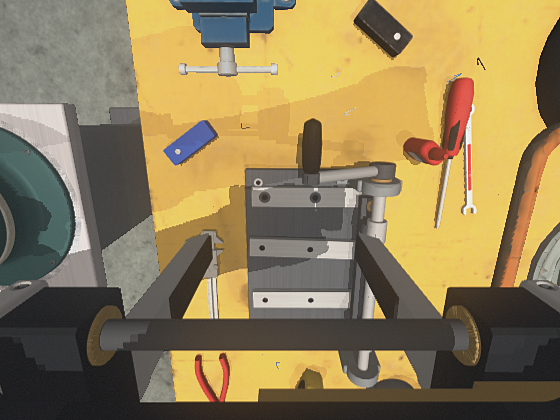

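View pics/s1.png

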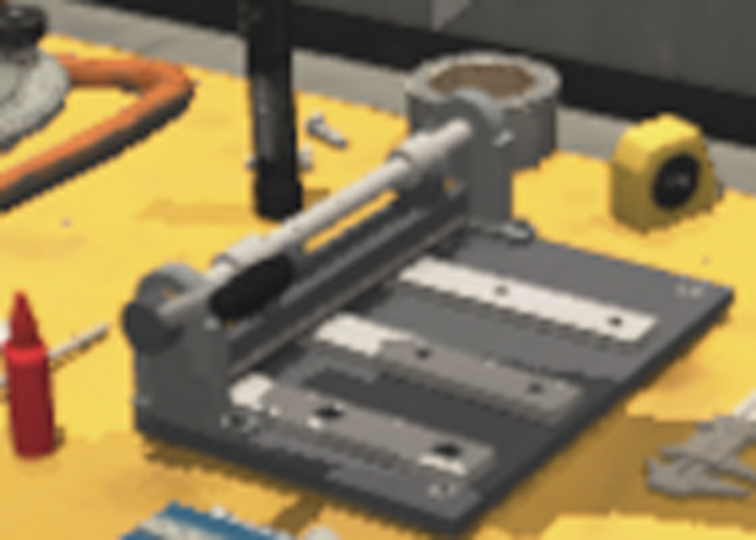

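The wrist view shows the black grip from (312,121) to (314,178) on the left of the jig, with the lever arm running right to the shaft bracket at (380,175). I'll triangulate its x and z against the top view.

```bash
python3 - <<'E'
from h import *; import pickle
np.set_printoptions(precision=4,suppress=True)
c,s=pickle.load(open('w1.pkl','rb')); t=pickle.load(open('top.pkl','rb'))
o=np.array([.5207,-.0903])
for a in (0,5,10,15,20,30):
    r=np.radians(25+a); p=[[o[0]+.076-.11*np.cos(r),o[1]+y,.0865+.11*np.sin(r)] for y in (.227,.172)]
    print(a,p[0],'wrist',w2px(c,p).ravel(),'topcrop',((w2px(t,p)-[139.6,149.6])*3.8).ravel(),'scene crop',((w2px(s,p)-[219.8,169.8])*5.4).ravel())
# jig refs in wrist: bed corners, endbar corners
print(w2px(c,[[o[0]-.105,o[1]+.155,.02],[o[0]-.095,o[1]+.13,.03],[o[0]-.095,o[1]+.1,.03]]))
E
```

```text
0 [np.float64(0.4970061434259685), np.float64(0.1367), np.float64(0.13298800879147693)] wrist [306.1622 121.3395 304.9844 173.1281] topcrop [239.0607 280.7496 313.1338 282.011 ] scene crop [228.6563 329.5157 296.0465 286.0176]
5 [np.float64(0.5014372055837117), np.float64(0.1367), np.float64(0.1415)] wrist [311.0965 121.4281 309.655  174.5378] topcrop [237.4279 273.6752 311.9765 274.9463] scene crop [220.3509 311.3839 288.0947 268.4568]
10 [np.float64(0.506593275128211), np.float64(0.1367), np.float64(0.14959340799861506)] wrist [316.9858 121.5195 315.2226 175.9491] topcrop [235.9046 265.5856 310.9039 266.8661] scene crop [210.8651 293.6508 278.9718 251.3018]
15 [np.float64(0.5124351112569124), np.float64(0.1367), np.float64(0.1572066370655193)] wrist [323.834  121.6126 321.6882 177.3451] topcrop [234.5067 256.5351 309.9272 257.8248] scene crop [200.2826 276.4777 268.758  234.7081]
20 [np.float64(0.5189182540694798), np.float64(0.1367), np.float64(0.1642817459305202)] wrist [331.6258 121.7064 329.0349 178.7067] topcrop [233.249  246.5899 309.0568 247.8885] scene crop [188.699  260.0205 257.5448 218.8253]
30 [np.float64(0.5336065920013849), np.float64(0.1367), np.float64(0.17660672487178908)] wrist [349.8636 121.891  346.2001 181.2427] topcrop [231.2081 224.3404 307.6728 225.6551] scene crop [162.9609 229.837  232.5377 189.7524]
[[244.6288 170.8753]
 [251.1262 188.8699]
 [251.6718 208.3574]]
```

The lever stands at about 7.5°, consistent in all three views. That puts the grip at (0.504, 0.112, 0.146).

Request:
move_arm:
  plan: "0.46 0.26 0 0 0 0 94;0.46 0.26 0 0 0 0 94;0.46 0.26 0.5 0 0 0 94;0.46 0.26 1 0 0 0 94;0.46 0.26 1 0 0 0 94"

```text
t: 2.82
tcp_pos: [0.5012, 0.1088, 0.1294]
eef_rot: [-179.6, 0.1, 90.0]
force: [0.3, -0.1, 1.0]
grip_width: 0.0938
finger_force: 0.0
```

Request:
move_arm:
  plan: "0 0 0.04 0 0 0 60;0 0 0.04 0 0 0 30;0 0 0.04 0 0 0 10;0 0 0.04 0 0 0 10;0 0 0.04 0 0 0 10;0 0 0.04 0 0 0 10;0 0 0.04 0 0 0 10"

```text
t: 3.7
tcp_pos: [0.5036, 0.1107, 0.1271]
eef_rot: [-180.0, -0.0, 90.2]
force: [0.2, 0.1, 0.1]
grip_width: 0.0273
finger_force: 0.0
```

Request:
move_arm:
  plan: "0 0 0 0 0 0 10;0 0 0 0 0 0 10;0 0 0 0 0 0 10;0 0 0 0 0 0 10"

```text
t: 4.2
tcp_pos: [0.5026, 0.1108, 0.1269]
eef_rot: [-179.9, 0.0, 90.2]
force: [-7.5, -1.1, 4.9]
grip_width: 0.0101
finger_force: 3.5
```

Request:
move_arm:
  plan: "0 0.071 -0.097 0 0 0 10;0 0.16 -0.188 0 0 0 10;0 0.261 -0.268 0 0 0 10;0 0.372 -0.332 0 0 0 10;0 0.49 -0.379 0 0 0 10;0 0.614 -0.41 0 0 0 10;0 0.741 -0.423 0 0 0 10;0 0.741 -0.423 0 0 0 10"

```text
t: 5.2
tcp_pos: [0.5936, 0.111, 0.1782]
eef_rot: [180.0, -0.0, 90.2]
force: [0.0, -0.1, 0.2]
grip_width: 0.0099
finger_force: 0.0
```

```bash
python3 - <<'E'
from h import *; import pickle
c=cap('top'); s=cap('scene'); w=cap('wrist')
pickle.dump((c,s,w),open('w2.pkl','wb'))
b=cv2.resize(s['color'][160:260,230:330],(400,400),interpolation=cv2.INTER_CUBIC)
d=cv2.resize(w['color'][80:280,220:420],(400,400),interpolation=cv2.INTER_CUBIC)
cv2.imwrite('pics/s2.png',np.hstack([b,d]))
E
```

```text
(no output)
```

View pics/s2.png

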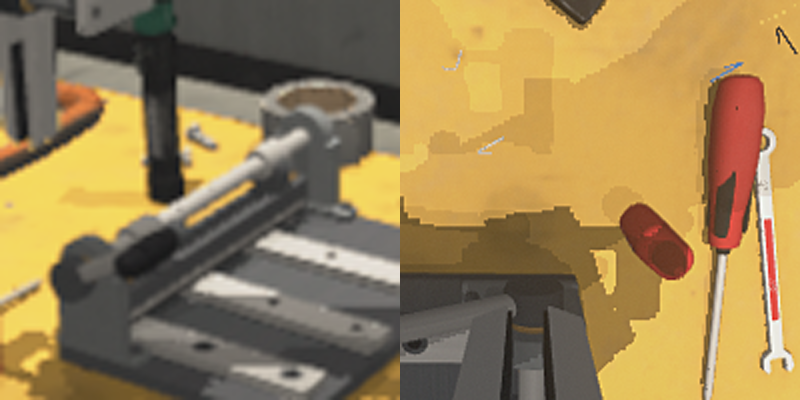

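The lever hasn't moved. In the scene crop the grip is still at about (146,252), so the fingers slid off it. I'll triangulate the grip properly from the three earlier views.

```bash
python3 - <<'E'
from h import *; import pickle
from scipy.optimize import least_squares as LS
np.set_printoptions(precision=4,suppress=True)
c,s=pickle.load(open('w1.pkl','rb')); t=pickle.load(open('top.pkl','rb')); t2,s2,w2=pickle.load(open('w2.pkl','rb'))
# dark-pixel centroid of grip in each view
def cen(im,x0,y0,x1,y1,th=60):
    g=im['color'][y0:y1,x0:x1].max(2); m=(g<th).astype(np.uint8)
    n,l,st,ce=cv2.connectedComponentsWithStats(m); i=1+np.argmax(st[1:,4]); return ce[i]+[x0,y0],st[i]
for nm,im,box in (('top',t,(198,214,226,230)),('wrist',c,(295,110,335,182)),('scene',s,(255,212,280,232)),('scene2',s2,(255,212,280,232))):
    print(nm,cen(im,*box))
vw=[(t,cen(t,198,214,226,230)[0]),(c,cen(c,295,110,335,182)[0]),(s,cen(s,255,212,280,232)[0])]
for sub in (vw,vw[:2],vw[1:],[vw[0],vw[2]]):
    r=LS(lambda p:np.concatenate([w2px(k,p)[0]-u for k,u in sub]),[.5,.11,.13]); print(r.x,r.fun)
E
```

```text
top (array([212.5146, 221.3981]), array([  5,   5,  19,   6, 103], dtype=int32))
wrist (array([308.6316, 170.5789]), array([ 8, 54, 13, 10, 38], dtype=int32))
scene (array([268.8793, 224.1782]), array([  4,   5,  21,  15, 174], dtype=int32))
scene2 (array([268.6022, 224.3172]), array([  4,   5,  21,  15, 186], dtype=int32))
[0.5013 0.0893 0.1379] [ 6.6476  0.67    0.8426 -3.557   2.6851 -2.3864]
[0.4945 0.0977 0.2107] [-0.0261  0.4982  0.1569  0.0097]
[0.5025 0.0849 0.1296] [ 1.1277 -0.8574  3.4259 -0.2794]
[0.5005 0.1064 0.1387] [ 0.5203  0.8351 -0.9114 -0.1144]
```

Request:
move_arm:
  plan: "0 -0.758 -0.1 0 0 0 70;0 -0.758 -0.1 0 0 0 70;0 -0.758 -0.1 0 0 0 70;0 -0.758 -0.1 0 0 0 70;0 -0.758 -0.1 0 0 0 70;0 -0.758 -0.1 0 0 0 70;0 -0.758 -0.1 0 0 0 70"

```text
t: 6.22
tcp_pos: [0.5017, 0.1108, 0.1897]
eef_rot: [-180.0, -0.0, 90.2]
force: [0.1, -0.7, -0.2]
grip_width: 0.0698
finger_force: 0.0
```

Request:
move_arm:
  plan: "0 0 0.35 0 0 0 70;0 0 0.65 0 0 0 70;0 0 0.65 0 0 0 45;0 0 0.65 0 0 0 30;0 0 0.65 0 0 0 30;0 0 0.65 0 0 0 30;0 0 0.65 0 0 0 30"

```text
t: 7.1
tcp_pos: [0.5018, 0.1107, 0.1123]
eef_rot: [180.0, 0.0, 90.2]
force: [0.3, 0.1, -0.6]
grip_width: 0.03
finger_force: 0.0
```

```bash
python3 - <<'E'
from h import *; import pickle
s=cap('scene'); w=cap('wrist'); print(robot.read_state())
pickle.dump((s,w),open('w3.pkl','wb'))
b=cv2.resize(s['color'][160:260,230:330],(400,400),interpolation=cv2.INTER_CUBIC)
d=cv2.resize(w['color'][130:330,180:380],(400,400),interpolation=cv2.INTER_CUBIC)
cv2.imwrite('pics/s3.png',np.hstack([b,d]))
E
```

```text
{'t': 7.2, 'joint_pos': array([ 17.23218619,  21.69328553, -39.85419212, 110.90779258,
        17.17511592,  53.35674087, -30.8233617 ]), 'qvel': array([-0.0510363 ,  0.2112957 ,  0.05014617,  0.12058401, -0.03532427,
       -0.0984423 , -0.00213963]), 'effort': array([ 3.24141327e-02, -6.55776572e+01, -9.97658193e+00, -3.65766442e+01,
       -4.59740683e-02, -1.70661608e-02,  4.13184869e-03]), 'tcp_pos': array([0.50166637, 0.11067107, 0.11209856]), 'eef_rot': array([ 1.79987263e+02, -1.19405319e-03,  9.01920244e+01]), 'force': array([ 0.53751726,  0.31349135, -0.14811709]), 'wrist_torque': array([-0.02387627, -0.09358882,  0.02892732]), 'finger_force': 0.0, 'grip_width': 0.030106420921611383}
```

View pics/s3.png

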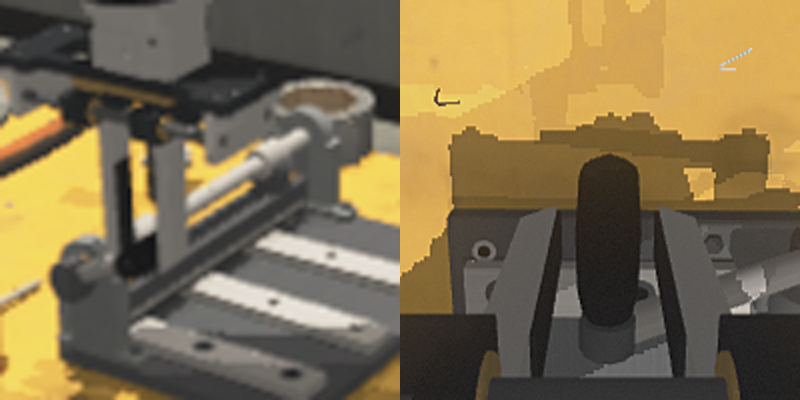

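The grip sits between the fingers, near their tips. I'll go 10 mm deeper and close.

Request:
move_arm:
  plan: "0 0 0.08 0 0 0 30;0 0 0.08 0 0 0 10;0 0 0.08 0 0 0 10;0 0 0.08 0 0 0 10;0 0 0.08 0 0 0 10;0 0 0.08 0 0 0 10;0 0 0.08 0 0 0 10"

```text
t: 8.07
tcp_pos: [0.5021, 0.1107, 0.1021]
eef_rot: [180.0, -0.0, 90.2]
force: [7.1, 1.9, -9.7]
grip_width: 0.0192
finger_force: 30.0
```

Request:
move_arm:
  plan: "0 0.052 -0.08 0 0 0 10;0 0.113 -0.155 0 0 0 10;0 0.18 -0.223 0 0 0 10;0 0.18 -0.223 0 0 0 10"

```text
t: 8.57
tcp_pos: [0.5232, 0.1106, 0.1297]
eef_rot: [-180.0, 0.0, 90.2]
force: [-6.4, -3.1, 7.2]
grip_width: 0.0194
finger_force: 30.0
```

Request:
move_arm:
  plan: "0 0.101 -0.079 0 0 0 10;0 0.212 -0.143 0 0 0 10;0 0.33 -0.191 0 0 0 10;0 0.454 -0.222 0 0 0 10;0 0.454 -0.222 0 0 0 10"

```text
t: 9.2
tcp_pos: [0.579, 0.1108, 0.1568]
eef_rot: [179.9, 0.0, 90.2]
force: [-1.4, -3.2, 9.5]
grip_width: 0.0189
finger_force: 30.0
```

Request:
move_arm:
  plan: "0 0.127 -0.038 0 0 0 10;0 0.255 -0.034 0 0 0 10;0 0.35 -0.019 0 0 0 10;0 0.35 -0.019 0 0 0 10"

```text
t: 9.7
tcp_pos: [0.6194, 0.1108, 0.1583]
eef_rot: [-179.9, 0.0, 90.2]
force: [-6.2, -3.6, 6.6]
grip_width: 0.0193
finger_force: 30.0
```

Request:
move_arm:
  plan: "0 0.03 0.005 0 0 0 10;0 0.06 0.015 0 0 0 10;0 0.06 0.015 0 0 0 10"

```text
t: 10.07
tcp_pos: [0.6206, 0.1116, 0.1569]
eef_rot: [-179.3, 0.2, 90.3]
force: [-59.8, -8.1, 44.4]
grip_width: 0.0207
finger_force: 30.0
```

The lever has reached its hard stop, x = 0.620 as predicted. I'll relax, open and lift.

Request:
move_arm:
  plan: "0 -0.055 -0.015 0 0 0 10;0 -0.055 -0.015 0 0 0 10;0 -0.055 -0.015 0 0 0 50;0 -0.055 -0.015 0 0 0 70;0 -0.055 -0.015 0 0 0 70;0 -0.055 -0.015 0 0 0 70;0 -0.055 -0.015 0 0 0 70"

```text
t: 10.95
tcp_pos: [0.6203, 0.1111, 0.158]
eef_rot: [-180.0, -0.0, 90.2]
force: [-0.3, -0.8, -0.2]
grip_width: 0.0658
finger_force: 0.0
```

Request:
move_arm:
  plan: "0 0 -0.5 0 0 0 94;0 0 -0.5 0 0 0 94;0.4 0 -0.5 0 0 0.2 94;1 0 -0.5 0 0 0.2 94;1 -0.1 -0.5 0 0 0.2 94"

```text
t: 11.58
tcp_pos: [0.6066, 0.2357, 0.2172]
eef_rot: [-179.9, -0.1, 58.2]
force: [0.1, -0.2, -0.0]
grip_width: 0.094
finger_force: 0.0
```

```bash
python3 - <<'E'
from h import *; import pickle
s=cap('scene'); w=cap('wrist'); t=cap('top'); st=robot.read_state(); print(st['t'],st['tcp_pos'],st['eef_rot'])
pickle.dump((s,w,t),open('w4.pkl','wb'))
b=cv2.resize(s['color'][150:270,230:350],(400,400),interpolation=cv2.INTER_CUBIC)
d=cv2.resize(w['color'],(533,400))
cv2.imwrite('pics/s4.png',np.hstack([b[:,:260],d]))
E
```

```text
11.725 [0.60758102 0.23139831 0.2177969 ] [1.79981395e+02 2.47184876e-02 5.85474808e+01]
```

View pics/s4.png

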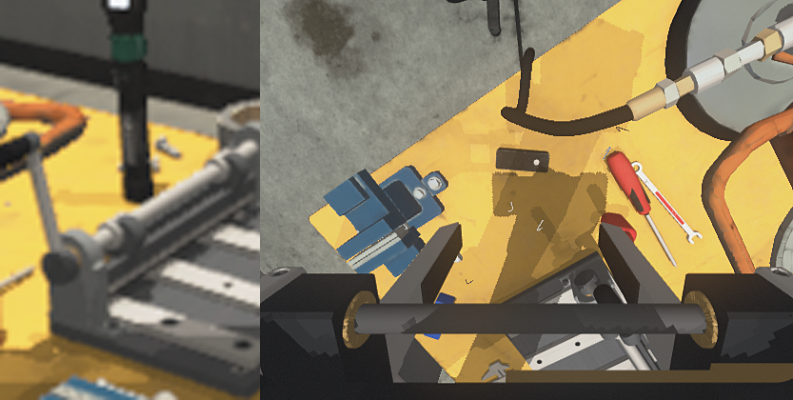

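Left crop: the lever now stands upright at (45,190). Right crop: the wrist view shows the black block at about (523,160). Now I'll locate the block from there.

```bash
python3 - <<'E'
from h import *; import pickle
np.set_printoptions(precision=4,suppress=True)
s,w,t=pickle.load(open('w4.pkl','rb'))
# wrist block region
x0,y0,x1,y1=235,145,315,195
g=w['color'][y0:y1,x0:x1].max(2); m=(g<75).astype(np.uint8)
m=cv2.morphologyEx(m,cv2.MORPH_CLOSE,np.ones((5,5)))
n,l,st,ce=cv2.connectedComponentsWithStats(m); i=1+np.argmax(st[1:,4]); print(st[i])
cn,_=cv2.findContours((l==i).astype(np.uint8),0,2); r=cv2.minAreaRect(max(cn,key=len)); bx=cv2.boxPoints(r)+[x0,y0]
p=px2w(w,bx,.025); print(bx,p,p.mean(0),[np.linalg.norm(p[k]-p[k-1]) for k in range(4)])
man=(np.array([(497,148),(550,150),(549,173),(496,169)])-[260,0])*[560/533,1.05]
q=px2w(w,man,.025); print(q,q.mean(0))
print(w2px(w,[[.6035,.2481,.025]]))
E
```

```text
[ 28  21  39  15 150]
[[262.9901 177.099 ]
 [264.3762 163.2376]
 [302.297  167.0297]
 [300.9109 180.8911]] [[0.5842 0.2547 0.025 ]
 [0.5961 0.2695 0.025 ]
 [0.6364 0.2379 0.025 ]
 [0.6249 0.2227 0.025 ]] [0.6104 0.2462 0.025 ] [np.float64(0.05182352893340681), np.float64(0.01897334445325078), np.float64(0.05115494741167599), np.float64(0.019036591571965484)]
[[0.5846 0.2891 0.025 ]
 [0.6457 0.2471 0.025 ]
 [0.6275 0.2198 0.025 ]
 [0.5667 0.2653 0.025 ]] [0.6061 0.2553 0.025 ]
[[277.6162 173.6434]]
```

```bash
cat >> h.py <<'E'
def blk(c,x0,y0,x1,y1,z=.025):
    im=c['color'][y0:y1,x0:x1]; hsv=cv2.cvtColor(im,cv2.COLOR_BGR2HSV)
    m=((hsv[...,1]<110)).astype(np.uint8); m=cv2.morphologyEx(m,cv2.MORPH_CLOSE,np.ones((5,5)))
    n,l,st,ce=cv2.connectedComponentsWithStats(m); i=1+np.argmax(st[1:,4])
    cn,_=cv2.findContours((l==i).astype(np.uint8),0,2); r=cv2.minAreaRect(max(cn,key=len)); bx=cv2.boxPoints(r)+[x0,y0]
    p=px2w(c,bx,z); return st[i],bx,p,p.mean(0),[np.linalg.norm(p[k]-p[k-1]) for k in range(4)]
E
python3 - <<'E'
from h import *; import pickle
np.set_printoptions(precision=4,suppress=True)
t=pickle.load(open('top.pkl','rb'))
w=cap('wrist','w5.png'); st=robot.read_state(); print(st['tcp_pos'],st['eef_rot'])
print(blk(t,160,176,188,207)); print(w2px(w,[[.6035,.2481,.025]]))
print(blk(w,230,135,320,200))
E
```

```text
[0.6082 0.2303 0.2178] [179.9703   0.0355  58.5469]
(array([  3,   5,  21,  23, 210], dtype=int32), array([[162.2131, 198.3443],
       [177.0492, 180.541 ],
       [184.1311, 186.4426],
       [169.2951, 204.2459]]), array([[0.5828, 0.2818, 0.025 ],
       [0.6396, 0.2385, 0.025 ],
       [0.6213, 0.2158, 0.025 ],
       [0.5648, 0.2591, 0.025 ]]), array([0.6021, 0.2488, 0.025 ]), [np.float64(0.02899609556171695), np.float64(0.07132341493899705), np.float64(0.029155702851899123), np.float64(0.07120628859015493)])
[[274.3885 171.5865]]
(array([  15,   19,   56,   25, 1148], dtype=int32), array([[243.6276, 174.469 ],
       [245.4   , 153.2   ],
       [300.6   , 157.8   ],
       [298.8276, 179.069 ]]), array([[0.5659, 0.2665, 0.025 ],
       [0.5837, 0.2891, 0.025 ],
       [0.6431, 0.2456, 0.025 ],
       [0.6264, 0.222 , 0.025 ]]), array([0.6048, 0.2558, 0.025 ]), [np.float64(0.0751476668571561), np.float64(0.028794959796702303), np.float64(0.07366965378983682), np.float64(0.028905536659704145)])
```

```bash
python3 - <<'E'
from h import *; import pickle
np.set_printoptions(precision=4,suppress=True)
c,s=pickle.load(open('w1.pkl','rb'))
r=blk(c,340,0,425,65); print(r[0],r[3],r[4])
s,w,t=pickle.load(open('w4.pkl','rb'))
r=blk(s,190,258,222,300); print(r)
print(w2px(s,[[.6048,.2558,.0125],[.6021,.2488,.0125]]))
E
```

```text
[  14    0   59   57 1711] [0.6015 0.2532 0.025 ] [np.float64(0.07704821428064518), np.float64(0.03664178202672728), np.float64(0.07567415163208306), np.float64(0.03769813223513842)]
(array([  8,  12,  14,  22, 230], dtype=int32), array([[196.7059, 270.8235],
       [207.2941, 268.1765],
       [212.5882, 289.3529],
       [202.    , 292.    ]]), array([[0.6373, 0.248 , 0.025 ],
       [0.6225, 0.2232, 0.025 ],
       [0.5421, 0.2892, 0.025 ],
       [0.5565, 0.3116, 0.025 ]]), array([0.5896, 0.268 , 0.025 ]), [np.float64(0.1029030398828521), np.float64(0.02889389135368951), np.float64(0.10404721381288172), np.float64(0.026620516424157137)])
[[204.0664 279.8062]
 [206.685  278.8533]]
```

The wrist and scene views agree on block centre (0.604, 0.255), long axis −36°, so tool yaw 54.

Request:
move_arm:
  plan: "0.16 -0.137 0 0 0 0.024 94;0.16 -0.137 0.4 0 0 0.024 94;0.16 -0.137 0.9 0 0 0.024 94;0.16 -0.137 1 0 0 0.024 94"

```text
t: 12.28
tcp_pos: [0.6029, 0.2535, 0.0946]
eef_rot: [-179.8, 0.3, 54.1]
force: [0.6, -0.0, 0.1]
grip_width: 0.094
finger_force: 0.0
```

Request:
move_arm:
  plan: "0 0 0.3 0 0 0 94;0 0 0.6 0 0 0 94;0 0 0.76 0 0 0 94;0 0 0.76 0 0 0 60;0 0 0.76 0 0 0 60;0 0 0.76 0 0 0 60;0 0 0.76 0 0 0 60"

```text
t: 13.15
tcp_pos: [0.6043, 0.2562, 0.0076]
eef_rot: [180.0, -0.0, 54.0]
force: [0.4, 0.6, -0.1]
grip_width: 0.0603
finger_force: 0.0
```

```bash
python3 - <<'E'
from h import *; import pickle
s=cap('scene'); w=cap('wrist'); pickle.dump((s,w),open('w6.pkl','wb'))
b=cv2.resize(s['color'][220:310,170:260],(400,400),interpolation=cv2.INTER_CUBIC)
d=cv2.resize(w['color'][130:330,180:380],(400,400),interpolation=cv2.INTER_CUBIC)
cv2.imwrite('pics/s6.png',np.hstack([b,d]))
E
```

```text
(no output)
```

View pics/s6.png

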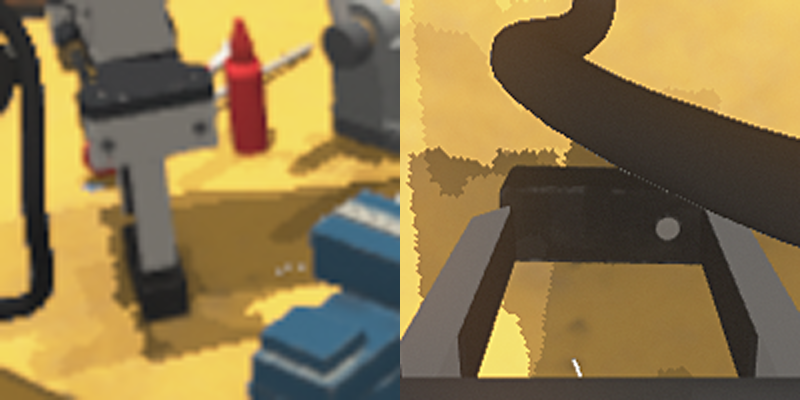

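```bash
python3 - <<'E'
from h import *; import pickle
np.set_printoptions(precision=4,suppress=True)
s,w=pickle.load(open('w6.pkl','rb')); st=robot.read_state(); T=st['tcp_pos']; M=R.from_euler('xyz',st['eef_rot'],degrees=True).as_matrix()
def tc(p): return (w2px(w,p)-[180,130])*2+[400,0]
for off in ([0,0,0],[0,.03,0],[0,-.03,0],[.008,.03,0],[-.008,.03,0]): print(off,tc(T+M@off))
print(T, w['eye'],(np.array(w['eye'])-T)@M, w['orientation'])
pts=np.array([(505,195),(510,170),(622,170),(668,229),(515,262),(704,264)])
for z in (0,.025): print(z,(px2w(w,(pts-[400,0])/2+[180,130],z)-T)@M)
E
```

```text
[0, 0, 0] [[607.0296 206.0492]]
[0, 0.03, 0] [[688.0244 206.0312]]
[0, -0.03, 0] [[526.0374 206.0673]]
[0.008, 0.03, 0] [[688.8414 185.658 ]]
[-0.008, 0.03, 0] [[687.2237 225.9999]]
[0.6041 0.2561 0.0072] [0.6521 0.3222 0.2131] [ 0.0818 -0.     -0.2059] [163.9735  -0.0128 -36.0447]
0 [[ 0.0017 -0.0389  0.0072]
 [ 0.0117 -0.0365  0.0072]
 [ 0.0117  0.0056  0.0072]
 [-0.0124  0.0236  0.0072]
 [-0.0265 -0.0363  0.0072]
 [-0.0274  0.0383  0.0072]]
0.025 [[ 0.0111 -0.0343 -0.0178]
 [ 0.0199 -0.0323 -0.0178]
 [ 0.0199  0.005  -0.0178]
 [-0.0013  0.0209 -0.0178]
 [-0.0138 -0.032  -0.0178]
 [-0.0146  0.0338 -0.0178]]
```

The block is centred under the fingers, but the tips sit about 20 mm above the TCP when the fingers are open, and they closed just above the block. I'll open, go lower in small steps watching the force, then close.

Request:
move_arm:
  plan: "-0.01 0 0 0 0 0 94;-0.01 0 0 0 0 0 94;-0.01 0 0 0 0 0 94;-0.01 0 0 0 0 0 94;-0.01 0 0.06 0 0 0 94;-0.01 0 0.12 0 0 0 94;-0.01 0 0.15 0 0 0 94;-0.01 0 0.15 0 0 0 94"

```text
t: 14.25
tcp_pos: [0.603, 0.255, -0.0117]
eef_rot: [-180.0, 0.0, 54.0]
force: [0.1, 0.1, 0.0]
grip_width: 0.094
finger_force: 0.0
```

Request:
move_arm:
  plan: "0 0 0 0 0 0 66;0 0 0 0 0 0 66;0 0 0 0 0 0 66;0 0 0 0 0 0 66"

```text
t: 14.75
tcp_pos: [0.6034, 0.2551, -0.011]
eef_rot: [180.0, -0.0, 54.0]
force: [-0.5, -0.5, 1.9]
grip_width: 0.0747
finger_force: 30.0
```

Request:
move_arm:
  plan: "0 0 -0.4 0 0 0 66;0 0 -0.8 0 0 0 66;0 0 -1 0 0 -0.201 66;0 0 -1 0 0 -0.201 66;0 0 -1 0 0 -0.201 66;0 0 -1 0 0 -0.201 66;0 0 -1 0 0 -0.201 66"

```text
t: 15.62
tcp_pos: [0.6031, 0.2549, 0.1086]
eef_rot: [-180.0, -0.0, 90.1]
force: [0.4, 0.5, -2.2]
grip_width: 0.0745
finger_force: 30.0
```

Request:
move_arm:
  plan: "0 0 -0.5 0 0 0 66;0 0 -1 0 0 0 66;-0.5 -0.4 -1 0 0 0 66;-1 -0.78 -1 0 0 0 66;-1 -0.78 -1 0 0 0 66"

```text
t: 16.25
tcp_pos: [0.5084, 0.1323, 0.2288]
eef_rot: [180.0, 0.1, 89.9]
force: [0.2, 0.7, -0.4]
grip_width: 0.0748
finger_force: 30.0
```

Request:
move_arm:
  plan: "-0.4 0 0 0 0 0 66;-0.8 0 0 0 0 0 66;-1 0 0 0 0 0 66;-1 0 0 0 0 0 66"

```text
t: 16.75
tcp_pos: [0.5102, 0.013, 0.2288]
eef_rot: [-180.0, 0.0, 89.9]
force: [-0.6, 1.0, -1.9]
grip_width: 0.0746
finger_force: 30.0
```

```bash
cat >> h.py <<'E'
def edges(c,X,z=.03,ya=.12,yb=-.26):
    ys=np.arange(ya,yb,-.0005); p=np.c_[np.full(len(ys),X),ys,np.full(len(ys),z)]
    uv=w2px(c,p).astype(np.float32); g=cv2.remap(cv2.cvtColor(c['color'],cv2.COLOR_BGR2GRAY),uv[:,0].copy().reshape(1,-1),uv[:,1].copy().reshape(1,-1),1)[0].astype(float)
    g=cv2.GaussianBlur(g.reshape(1,-1),(9,1),0)[0]; d=np.gradient(g)
    from scipy.signal import find_peaks
    pk,_=find_peaks(abs(d),height=2.5,distance=12); return [(round(float(ys[k]),4),round(float(d[k]),1)) for k in pk]
E
python3 - <<'E'
from h import *; import pickle
c,s=pickle.load(open('w1.pkl','rb')); t=pickle.load(open('top.pkl','rb')); w=cap('wrist'); tn=cap('top')
pickle.dump((w,tn),open('w7.pkl','wb'))
for X in (.45,.51,.545): 
    print(X,'w1',edges(c,X)); print('top',edges(t,X)); print('now',edges(w,X))
E
```

```text
0.45 w1 [(0.0715, -15.7), (0.043, 15.0), (0.0345, -9.6), (0.021, 9.7), (0.013, -9.1), (-0.039, 9.3), (-0.069, -8.2), (-0.0885, 7.6), (-0.1245, -3.4), (-0.132, 22.5), (-0.1615, -13.0), (-0.1825, -6.5), (-0.248, 18.0)]
top [(0.065, -4.6), (0.039, 9.9), (0.03, -7.9), (0.018, 9.8), (0.0115, -11.5), (-0.0425, 7.9), (-0.071, -9.9), (-0.1345, 13.7), (-0.164, -7.5), (-0.2445, 7.9)]
now [(0.109, -4.6), (0.0695, -16.5), (0.043, 19.5), (0.0345, -14.6), (0.0215, 16.4), (0.014, -15.1), (-0.0, -7.1), (-0.044, -17.7), (-0.0675, -2.6), (-0.132, 10.6), (-0.139, 16.5), (-0.1615, -18.0), (-0.211, -7.6)]
0.51 w1 [(0.0625, 6.6), (0.042, 12.2), (0.0125, -12.4), (-0.035, -3.2), (-0.0415, 7.9), (-0.059, 7.9), (-0.071, -10.1), (-0.1245, -3.4), (-0.132, 24.9), (-0.162, -14.7), (-0.183, -6.5), (-0.248, 17.5)]
top [(0.0965, 4.2), (0.0805, 3.4), (0.074, 2.5), (0.063, -6.5), (0.053, 4.8), (0.0405, 12.8), (0.01, -8.9), (-0.045, 7.9), (-0.0565, -4.4), (-0.063, 4.2), (-0.073, -9.7), (-0.134, 15.0), (-0.1645, -8.5), (-0.244, 7.8)]
now [(0.118, -3.8), (0.0695, -15.4), (0.043, 19.6), (0.013, -14.5), (0.0055, -7.8), (-0.036, -2.5), (-0.0455, -17.3), (-0.1315, 25.2), (-0.1615, -17.8), (-0.211, -7.7)]
0.545 w1 [(0.1085, -2.6), (0.096, 2.9), (0.086, -2.7), (0.0745, -14.7), (0.068, 12.2), (0.053, -6.9), (0.042, 9.7), (0.0125, -11.8), (-0.0255, 4.7), (-0.042, 22.9), (-0.0715, -14.8), (-0.1245, -4.0), (-0.132, 23.6), (-0.162, -14.3), (-0.1825, -7.0), (-0.248, 17.4)]
top [(0.097, -3.5), (0.0845, -2.6), (0.0785, 5.1), (0.0635, -8.5), (0.0565, 4.2), (0.0385, 10.1), (0.0105, -11.8), (-0.0445, 13.7), (-0.075, -7.8), (-0.1335, 15.2), (-0.164, -7.7), (-0.2445, 9.8)]
now [(0.0695, -17.4), (0.043, 18.4), (0.013, -17.7), (0.0045, -7.4), (-0.046, -17.3), (-0.1315, 27.1), (-0.1615, -15.7), (-0.2115, -7.8)]
```

The wrist views put the end bar's inner face at world y = 0.0127. I'll lower the block 5 mm clear of it, then slide it left.

Request:
move_arm:
  plan: "-0.158 -0.133 0 0 0 0 66;-0.158 -0.133 0.4 0 0 0 66;-0.158 -0.133 0.8 0 0 0 66;-0.158 -0.133 1 0 0 0 66;-0.158 -0.133 1 0 0 0 66"

```text
t: 17.48
tcp_pos: [0.4934, -0.0028, 0.1077]
eef_rot: [-179.8, -0.1, 90.2]
force: [-0.6, -0.3, -0.6]
grip_width: 0.075
finger_force: 30.0
```

Request:
move_arm:
  plan: "0 0 0.3 0 0 0 66;0 0 0.6 0 0 0 66;0 0 0.75 0 0 0 66;0 0 0.8 0 0 0 66;0 0 0.815 0 0 0 66;0 0 0.815 0 0 0 66"

```text
t: 18.23
tcp_pos: [0.495, -0.0042, 0.0119]
eef_rot: [179.9, 0.0, 90.1]
force: [0.3, 0.2, -1.6]
grip_width: 0.0745
finger_force: 30.0
```

Request:
move_arm:
  plan: "0 0 0.012 0 0 0 66;0 0 0.018 0 0 0 66;0 0 0.018 0 0 0 66"

```text
t: 18.6
tcp_pos: [0.4945, -0.0042, 0.0089]
eef_rot: [180.0, 0.0, 90.1]
force: [0.2, -0.5, -0.3]
grip_width: 0.0745
finger_force: 30.0
```

Request:
move_arm:
  plan: "0.015 0 0 0 0 0 66;0.03 0 0 0 0 0 66;0.03 0 0 0 0 0 66"

```text
t: 18.98
tcp_pos: [0.4945, -0.0019, 0.009]
eef_rot: [-180.0, 0.1, 90.1]
force: [-1.1, -10.2, 5.1]
grip_width: 0.075
finger_force: 29.9
```

Contact with the end bar at −10 N. I'll release, lift, and go to the right side of slat A.

Request:
move_arm:
  plan: "-0.01 0 0 0 0 0 94;-0.01 0 0 0 0 0 94;-0.01 0 0 0 0 0 94;-0.01 0 0 0 0 0 94;-0.01 0 -0.25 0 0 0 94;-0.01 0 -0.5 0 0 0 94;-0.01 0 -0.5 0 0 0 94"

```text
t: 19.85
tcp_pos: [0.4955, -0.0017, 0.0705]
eef_rot: [179.8, 0.0, 90.1]
force: [0.1, -0.2, -0.4]
grip_width: 0.0943
finger_force: 0.0
```

Request:
move_arm:
  plan: "-0.4 0 0 0 0 0 94;-0.72 0 0 0 0 0 94;-0.72 0 0.2 0 0 0 94;-0.72 0 0.4 0 0 0 94;-0.72 0 0.5 0 0 0 94;-0.72 0 0.525 0 0 0 94;-0.72 0 0.525 0 0 0 94"

```text
t: 20.72
tcp_pos: [0.4948, -0.088, 0.0061]
eef_rot: [180.0, -0.0, 90.2]
force: [0.5, 0.5, -0.1]
grip_width: 0.0942
finger_force: 0.0
```

```bash
python3 - <<'E'
from h import *
c=cap('wrist'); s=cap('scene'); st=robot.read_state(); print(st['tcp_pos'],st['force'])
b=cv2.resize(s['color'][170:270,240:350],(440,400),interpolation=cv2.INTER_CUBIC)
d=cv2.resize(c['color'][130:330,190:370],(360,400),interpolation=cv2.INTER_CUBIC)
cv2.imwrite('pics/s7.png',np.hstack([b,d]))
for X in (.46,.51): print(edges(c,X), edges(c,X,z=.045))
E
```

```text
[ 0.49499629 -0.08817874  0.00641975] [1.43197567 0.14311929 0.27641991]
[(0.054, 27.1), (0.0425, 21.9), (0.0145, -30.9), (-0.016, 8.9), (-0.0395, 18.4), (-0.069, -18.9), (-0.102, 2.8), (-0.1235, -4.1), (-0.132, 10.1), (-0.144, -18.7), (-0.172, 3.5), (-0.2, 10.0), (-0.2205, -15.7), (-0.239, -7.4)] [(0.049, 27.8), (0.0385, 21.2), (0.0125, -29.1), (-0.015, 9.6), (-0.0365, 18.2), (-0.064, -18.9), (-0.094, 3.2), (-0.114, -4.3), (-0.122, 10.6), (-0.1325, -18.7), (-0.158, 4.0), (-0.186, 9.3), (-0.2025, -16.5), (-0.22, -7.9)]
[(0.054, 27.8), (0.0425, 23.1), (0.014, -33.7), (-0.0175, 8.9), (-0.041, 17.7), (-0.055, -5.2), (-0.064, -20.1), (-0.0705, -12.4), (-0.0965, 2.9), (-0.126, 7.8), (-0.132, 10.9), (-0.144, -18.8), (-0.1715, 3.3), (-0.1905, 9.2), (-0.207, -6.4), (-0.22, -8.4), (-0.239, -7.9)] [(0.049, 27.0), (0.0385, 24.0), (0.0255, -3.5), (0.0125, -32.1), (-0.0165, 9.8), (-0.038, 17.7), (-0.044, 3.5), (-0.0545, 33.4), (-0.0655, -12.4), (-0.089, 2.7), (-0.114, -4.2), (-0.1215, 11.2), (-0.1325, -19.2), (-0.158, 3.7), (-0.175, 9.4), (-0.1905, -7.1), (-0.2025, -9.0), (-0.22, -7.8)]
```

View pics/s7.png

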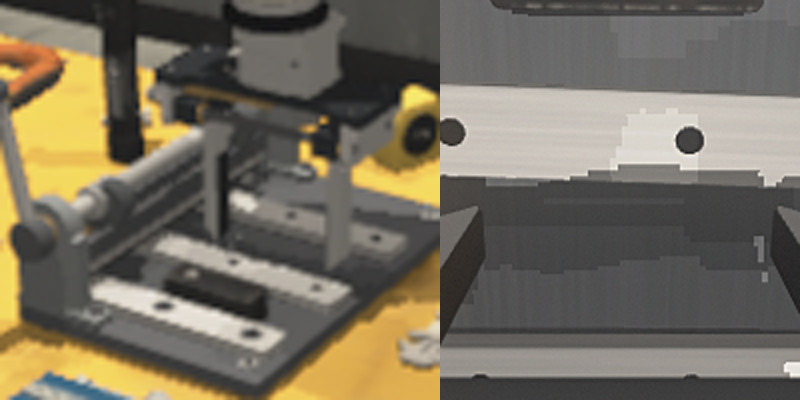

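The block (scene crop (215,290)) stands flush against the end bar, and the fingers are in the gap right of slat A. Pushing A left.

Request:
move_arm:
  plan: "0 0 0.018 0 0 0 94;0.06 0 0.018 0 0 0 94;0.11 0 0.018 0 0 0 94;0.15 0 0.018 0 0 0 94;0.19 0 0.018 0 0 0 94;0.23 0 0.018 0 0 0 94;0.25 0 0.018 0 0 0 94;0.25 0 0.018 0 0 0 94"

```text
t: 21.82
tcp_pos: [0.4945, -0.0579, 0.0037]
eef_rot: [-180.0, -0.0, 90.2]
force: [0.6, -1.6, 1.2]
grip_width: 0.094
finger_force: 0.7
```

```bash
python3 - <<'E'
from h import *
c=cap('wrist'); st=robot.read_state(); print(st['tcp_pos'],st['force'])
for X in (.46,.478,.51,.53): print(edges(c,X,ya=.06,yb=-.1))
E
```

```text
[ 0.49449273 -0.05797229  0.00364999] [-0.16354416 -0.99133297 -0.07890829]
[(0.0425, 22.4), (0.013, -27.1), (-0.0185, 28.0), (-0.0445, -18.6), (-0.0815, 3.0)]
[(0.0425, 22.8), (0.0205, -5.6), (0.013, -28.1), (-0.0185, 25.7), (-0.0385, -20.9), (-0.0475, -9.0), (-0.0815, 2.8)]
[(0.0425, 21.9), (0.0285, -3.9), (0.013, -29.9), (-0.019, 31.4), (-0.032, -17.4), (-0.0475, -9.6), (-0.074, 2.8)]
[(0.0425, 23.1), (0.036, -4.0), (0.013, -29.6), (-0.019, 26.8), (-0.0345, -20.4), (-0.0475, -9.5), (-0.076, 3.3)]
```

Request:
move_arm:
  plan: "0.012 0 0 0 0 0 94;0.025 0 0 0 0 0 94;0.035 0 0 0 0 0 94;0.035 0 0 0 0 0 94"

```text
t: 22.38
tcp_pos: [0.4947, -0.0531, 0.004]
eef_rot: [180.0, -0.0, 90.2]
force: [-3.2, 2.7, 9.9]
grip_width: 0.0941
finger_force: 6.4
```

Request:
move_arm:
  plan: "0.01 0 0 0 0 0 94;0.018 0 0 0 0 0 94;0.018 0 0 0 0 0 94"

```text
t: 22.75
tcp_pos: [0.4947, -0.0522, 0.0042]
eef_rot: [180.0, 0.0, 90.1]
force: [-4.3, -5.6, 13.5]
grip_width: 0.0936
finger_force: 7.1
```

```bash
python3 - <<'E'
from h import *
c=cap('wrist'); st=robot.read_state(); print(st['tcp_pos'],st['force'],st['eef_rot'])
for X in (.43,.46,.478,.51,.54): print(edges(c,X,ya=.06,yb=-.1))
for X in (.46,.51): print(edges(c,X,z=.045,ya=.02,yb=-.03))
E
```

```text
[ 0.49468834 -0.05218137  0.00420385] [-3.31802583 -5.88445192 13.99591032] [1.79982914e+02 4.39768133e-02 9.01252561e+01]
[(0.043, 20.3), (0.036, -6.0), (0.0135, -23.0), (-0.0155, 16.4), (-0.033, -19.7), (-0.0495, 8.4), (-0.0685, -11.8), (-0.094, 5.2)]
[(0.0425, 22.1), (0.022, -3.6), (0.013, -27.5), (-0.019, 27.7), (-0.0385, -20.9), (-0.045, -9.2), (-0.0775, 2.9)]
[(0.0425, 23.0), (0.0245, -4.1), (0.013, -28.2), (-0.019, 25.9), (-0.033, -20.2), (-0.045, -9.3), (-0.0775, 2.8)]
[(0.0425, 22.5), (0.0325, -3.5), (0.013, -31.1), (-0.019, 31.7), (-0.029, -31.5), (-0.0375, -4.6), (-0.045, -9.6), (-0.07, 3.2)]
[(0.05, -3.3), (0.0425, 22.4), (0.013, -23.7), (-0.0155, 19.6), (-0.039, -21.2), (-0.045, -9.4), (-0.053, 9.9), (-0.0645, -9.9)]
[(0.015, -22.0), (-0.0145, 30.3)]
[(0.0145, -31.5), (-0.015, 33.1), (-0.0225, -33.1), (-0.0285, 13.6)]
```

Slat A is square and flush: left edge at −0.0155 at both x = 0.43 and 0.54, for a gap of about 28 mm. I'll back off and fetch the block.

Request:
move_arm:
  plan: "-0.08 0 0 0 0 0 94;-0.08 0 0 0 0 0 94;-0.08 0 -0.4 0 0 0 94;-0.08 0 -0.55 0 0 0 94;0.2 0 -0.55 0 0 0 94;0.42 0 -0.55 0 0 0 94;0.42 0 -0.55 0 0 0 94;0.42 0 -0.55 0 0 0 94"

```text
t: 23.8
tcp_pos: [0.4942, -0.0019, 0.0694]
eef_rot: [-180.0, 0.0, 90.1]
force: [-1.1, -0.0, -1.0]
grip_width: 0.0941
finger_force: 0.0
```

Request:
move_arm:
  plan: "0 0 0.25 0 0 0 94;0 0 0.45 0 0 0 94;0 0 0.49 0 0 0 94;0 0 0.49 0 0 0 66;0 0 0.49 0 0 0 66;0 0 0.49 0 0 0 66;0 0 0.49 0 0 0 66"

```text
t: 24.68
tcp_pos: [0.4948, -0.0016, 0.0116]
eef_rot: [179.9, 0.0, 90.1]
force: [-2.4, -1.4, 7.4]
grip_width: 0.0745
finger_force: 30.0
```

Request:
move_arm:
  plan: "0 0 -0.08 0 0 0 66;0 0 -0.25 0 0 0 66;0 0 -0.4 0 0 0 66;-0.3 0 -0.4 0 0 0 66;-0.526 0 -0.4 0 0 0 66;-0.526 0 -0.4 0 0 0 66"

```text
t: 25.42
tcp_pos: [0.4945, -0.0666, 0.0594]
eef_rot: [180.0, 0.0, 90.0]
force: [-0.6, -0.1, -2.0]
grip_width: 0.0744
finger_force: 30.0
```

Request:
move_arm:
  plan: "0 0 0.2 0 0 0 66;0 0 0.36 0 0 0 66;0 0 0.4 0 0 0 66;0 0 0.41 0 0 0 66;0 0 0.41 0 0 0 66"

```text
t: 26.05
tcp_pos: [0.4936, -0.0639, 0.0104]
eef_rot: [-179.9, 0.0, 90.2]
force: [-12.4, 1.0, 25.0]
grip_width: 0.0746
finger_force: 30.0
```

```bash
python3 - <<'E'
from h import *
c=cap('wrist'); st=robot.read_state(); print(st['tcp_pos'],st['force'],st['eef_rot'])
for X in (.42,.43,.54,.555): print(edges(c,X,ya=.06,yb=-.1))
E
```

```text
[ 0.49361178 -0.06397178  0.01042123] [-13.46350133   0.85414333  25.31739203] [-1.79876926e+02  3.74869674e-02  9.01915231e+01]
[(0.059, 5.5), (0.049, 4.6), (0.0355, -6.1), (0.028, 2.6), (0.015, -4.3), (0.0035, -3.6), (-0.0155, 18.2), (-0.0445, -27.5), (-0.09, 6.5)]
[(0.043, 20.5), (0.026, -3.6), (0.0135, -24.8), (-0.0155, 17.6), (-0.045, -19.0), (-0.0755, 6.8)]
[(0.0425, 24.1), (0.0135, -26.7), (-0.0155, 18.8), (-0.045, -27.3), (-0.0575, 8.9), (-0.068, -10.7), (-0.091, 7.7)]
[(0.059, 5.9), (0.0525, 20.8), (0.0425, 21.9), (0.013, -27.4), (-0.016, 20.8), (-0.0455, -22.8), (-0.0705, 6.9), (-0.096, -10.1)]
```

Slat A held its place. The block is pressing on the bed, so I'll ease it up 2 mm and slide it left to A.

Request:
move_arm:
  plan: "0 0 -0.017 0 0 0 66;0.015 0 -0.017 0 0 0 66;0.03 0 -0.017 0 0 0 66;0.03 0 -0.017 0 0 0 66"

```text
t: 26.6
tcp_pos: [0.4945, -0.0606, 0.0116]
eef_rot: [-180.0, -0.0, 90.2]
force: [-0.3, 0.9, -1.2]
grip_width: 0.0747
finger_force: 30.0
```

Request:
move_arm:
  plan: "0.008 0 0 0 0 0 66;0.012 0 0 0 0 0 66;0.012 0 0 0 0 0 66"

```text
t: 26.98
tcp_pos: [0.4945, -0.0596, 0.0117]
eef_rot: [-180.0, 0.0, 90.1]
force: [0.0, -1.5, -2.3]
grip_width: 0.0747
finger_force: 30.0
```

Request:
move_arm:
  plan: "0 0 0 0 0 0 94;0 0 0 0 0 0 94;0 0 0 0 0 0 94;0 0 0 0 0 0 94;0 0 -0.25 0 0 0 94;0 0 -0.5 0 0 0 94;0 0 -0.5 0 0 0 94"

```text
t: 27.85
tcp_pos: [0.4957, -0.0597, 0.0734]
eef_rot: [179.8, 0.0, 90.1]
force: [-0.3, -0.4, 0.4]
grip_width: 0.0938
finger_force: 0.0
```

Request:
move_arm:
  plan: "-0.5 0 0 0 0 0 94;-1 0 0 0 0 0 94;-1 0 0.2 0 0 0 94;-1 0 0.4 0 0 0 94;-1 0 0.5 0 0 0 94;-1 0 0.55 0 0 0 94;-1 0 0.55 0 0 0 94"

```text
t: 28.72
tcp_pos: [0.4949, -0.1793, 0.0057]
eef_rot: [-180.0, -0.0, 90.2]
force: [-0.1, 0.4, 0.8]
grip_width: 0.0941
finger_force: 0.0
```

```bash
python3 - <<'E'
from h import *
c=cap('wrist'); st=robot.read_state(); print(st['tcp_pos'],st['force'],st['eef_rot'])
for X in (.43,.478,.51,.545): print(X,edges(c,X,ya=.03,yb=-.18))
for X in (.478,.51): print(edges(c,X,z=.045,ya=.0,yb=-.1))
E
```

```text
[ 0.49509941 -0.17937627  0.00607382] [-0.30786418  0.31550007 -0.05953653] [1.79978690e+02 6.07838450e-03 9.01658429e+01]
0.43 [(-0.0375, 43.2), (-0.0445, -20.9), (-0.132, 17.2), (-0.159, -17.9), (-0.177, 4.7)]
0.478 [(-0.0375, 50.6), (-0.071, -7.6), (-0.078, 9.1), (-0.132, 17.6), (-0.1585, -18.7)]
0.51 [(-0.0375, 50.8), (-0.071, -9.5), (-0.0785, 9.1), (-0.132, 18.1), (-0.1575, -19.3)]
0.545 [(-0.037, 50.6), (-0.045, -27.7), (-0.0705, -2.9), (-0.1315, 18.3), (-0.161, -27.0), (-0.172, -11.9)]
[(-0.0425, 50.6), (-0.073, -8.7), (-0.0795, 9.3)]
[(-0.0425, 50.8), (-0.073, -7.3), (-0.08, 9.2)]
```

Request:
move_arm:
  plan: "0.03 0 0.015 0 0 0 94;0.08 0 0.015 0 0 0 94;0.16 0 0.015 0 0 0 94;0.24 0 0.015 0 0 0 94;0.32 0 0.015 0 0 0 94;0.4 0 0.015 0 0 0 94;0.46 0 0.015 0 0 0 94;0.5 0 0.015 0 0 0 94"

```text
t: 29.78
tcp_pos: [0.4947, -0.1187, 0.0041]
eef_rot: [180.0, -0.0, 90.2]
force: [-0.2, 0.5, 0.6]
grip_width: 0.0939
finger_force: 0.0
```

```bash
python3 - <<'E'
from h import *
c=cap('wrist'); st=robot.read_state(); print(st['tcp_pos'],st['force'],st['eef_rot'])
for X in (.43,.545): print(X,edges(c,X,ya=.03,yb=-.15))
for X in (.478,.51): print(edges(c,X,z=.045,ya=-.04,yb=-.1))
E
```

```text
[ 0.49462001 -0.11811445  0.00399677] [-0.281278    0.92718952  0.14666004] [-1.79999906e+02 -2.55614146e-02  9.02100631e+01]
0.43 [(0.0225, 48.9), (0.0135, -25.3), (0.004, -2.8), (-0.015, 18.2), (-0.0445, -19.0), (-0.0975, -7.4), (-0.116, 7.7), (-0.1355, -12.2)]
0.545 [(0.023, 50.6), (0.0135, -26.8), (-0.0155, 22.7), (-0.045, -20.4), (-0.096, -8.5), (-0.1115, -13.8), (-0.131, 16.1)]
[(-0.044, -26.3), (-0.0725, 6.6), (-0.0925, -9.3)]
[(-0.044, -29.3), (-0.073, 9.4), (-0.0895, -8.6)]
```

Request:
move_arm:
  plan: "0.02 0 0 0 0 0 94;0.04 0 0 0 0 0 94;0.052 0 0 0 0 0 94;0.052 0 0 0 0 0 94"

```text
t: 30.32
tcp_pos: [0.4946, -0.1132, 0.0039]
eef_rot: [-180.0, -0.0, 90.1]
force: [1.2, -0.4, -0.6]
grip_width: 0.0941
finger_force: 0.0
```

```bash
python3 - <<'E'
from h import *
c=cap('wrist'); st=robot.read_state(); print(st['tcp_pos'],st['force'],st['eef_rot'])
for X in (.425,.43,.54,.545,.55): print(X,edges(c,X,ya=.03,yb=-.15))
E
```

```text
[ 0.49458637 -0.11326542  0.00385875] [-0.31465435  0.06482282  0.18633044] [-1.79991251e+02 -3.23002484e-03  9.01446287e+01]
0.425 [(0.028, 33.5), (0.019, 6.4), (0.01, -3.0), (-0.0155, 18.1), (-0.0445, -20.3), (-0.09, -7.9), (-0.1165, 8.2), (-0.137, -11.3)]
0.43 [(0.028, 48.5), (0.0135, -25.9), (0.006, -3.1), (-0.0155, 18.0), (-0.0445, -19.6), (-0.092, -9.6), (-0.1105, 8.5), (-0.1295, -11.9)]
0.54 [(0.028, 50.1), (0.013, -28.6), (-0.0155, 22.4), (-0.045, -23.0), (-0.098, -9.7), (-0.116, 11.4), (-0.1315, 11.4)]
0.545 [(0.028, 50.0), (0.013, -28.6), (-0.007, -2.8), (-0.0155, 22.7), (-0.045, -21.5), (-0.09, -8.8), (-0.106, -12.4), (-0.1315, 10.9)]
0.55 [(0.028, 49.9), (0.013, -28.5), (-0.005, -3.1), (-0.0155, 22.1), (-0.045, -21.0), (-0.0895, -9.1), (-0.1045, 9.5), (-0.1135, -13.8), (-0.135, 20.3)]
```

Request:
move_arm:
  plan: "0.007 0 0 0 0 0 94;0.014 0 0 0 0 0 94;0.014 0 0 0 0 0 94"

```text
t: 30.75
tcp_pos: [0.4946, -0.1115, 0.0039]
eef_rot: [180.0, -0.0, 90.2]
force: [1.1, 0.6, -0.7]
grip_width: 0.0939
finger_force: 0.0
```

Request:
move_arm:
  plan: "0.004 0 0 0 0 0 94;0.008 0 0 0 0 0 94;0.008 0 0 0 0 0 94"

```text
t: 31.12
tcp_pos: [0.4946, -0.1105, 0.0039]
eef_rot: [-180.0, -0.0, 90.2]
force: [-0.6, -0.3, 0.7]
grip_width: 0.0942
finger_force: 0.0
```

```bash
python3 - <<'E'
from h import *
c=cap('wrist','w9.png'); st=robot.read_state(); print(st['tcp_pos'],st['force'],st['eef_rot'])
g=cv2.cvtColor(c['color'],cv2.COLOR_BGR2GRAY)
for X in (.43,.545,.55):
    print(X,edges(c,X,ya=.03,yb=-.15))
    print([int(g[int(v),int(u)]) for u,v in w2px(c,[[X,y,.03] for y in np.arange(-.04,-.13,-.003)])])
E
```

```text
[ 0.49460113 -0.11057914  0.0038819 ] [-0.6460781   0.21884873 -0.02726879] [-1.79995351e+02 -4.25916627e-03  9.01495112e+01]
0.43 [(0.0135, -26.7), (-0.0155, 18.2), (-0.0445, -17.5), (-0.088, -9.2), (-0.108, 8.2), (-0.127, -11.7)]
[192, 197, 109, 111, 114, 110, 112, 109, 111, 111, 111, 110, 112, 111, 111, 109, 114, 67, 66, 71, 69, 72, 71, 97, 109, 108, 109, 107, 108, 108]
0.545 [(0.013, -26.1), (-0.005, -2.8), (-0.0155, 22.8), (-0.045, -22.9), (-0.088, -8.8), (-0.1035, -12.1), (-0.1225, 8.6), (-0.132, 10.9)]
[213, 213, 115, 107, 105, 104, 103, 103, 105, 103, 101, 100, 100, 103, 101, 101, 104, 61, 60, 59, 55, 108, 38, 38, 42, 41, 41, 38, 84, 87]
0.55 [(0.013, -26.2), (-0.003, -2.9), (-0.0155, 22.7), (-0.045, -22.0), (-0.088, -9.3), (-0.1015, 10.2), (-0.111, -13.5), (-0.1325, 19.9)]
[214, 210, 101, 106, 105, 104, 104, 103, 102, 103, 104, 100, 109, 110, 99, 101, 66, 58, 59, 60, 59, 107, 106, 106, 38, 39, 42, 42, 43, 42]
```

The edge profile shows slat B still at −0.1315…−0.1615. The fingers passed above it, since the tips are higher at this opening. I'll go back round to its right side and push lower.

Request:
move_arm:
  plan: "0 0 -0.2 0 0 0 80;-0.3 -0.08 -0.2 0 0 0 80;-0.58 -0.08 -0.2 0 0 0 80;-0.58 -0.08 -0.1 0 0 0 80;-0.58 -0.08 0 0 0 0 80;-0.58 -0.08 0.02 0 0 0 80;-0.58 -0.08 0.03 0 0 0 80;-0.58 -0.08 0.03 0 0 0 80"

```text
t: 32.17
tcp_pos: [0.4854, -0.1799, 0.0005]
eef_rot: [180.0, -0.0, 90.2]
force: [-0.1, 0.7, -0.2]
grip_width: 0.08
finger_force: 0.0
```

Request:
move_arm:
  plan: "0 0 0.008 0 0 0 80;0 0 0.016 0 0 0 80;0 0 0.016 0 0 0 80"

```text
t: 32.55
tcp_pos: [0.4852, -0.1802, -0.0016]
eef_rot: [-180.0, -0.0, 90.1]
force: [0.2, 0.0, 0.5]
grip_width: 0.08
finger_force: 0.0
```

Request:
move_arm:
  plan: "0 0 0.008 0 0 0 80;0 0 0.016 0 0 0 80;0.04 0 0.016 0 0 0 80;0.08 0 0.016 0 0 0 80;0.13 0 0.016 0 0 0 80;0.18 0 0.016 0 0 0 80"

```text
t: 33.3
tcp_pos: [0.4851, -0.1583, -0.0035]
eef_rot: [-180.0, 0.0, 90.1]
force: [0.0, -2.2, -1.1]
grip_width: 0.0801
finger_force: 1.1
```

```bash
python3 - <<'E'
from h import *
c=cap('wrist'); st=robot.read_state(); print(st['tcp_pos'],st['force'])
for X in (.46,.49,.545): print(X,edges(c,X,ya=-.03,yb=-.2))
E
```

```text
[ 0.48514839 -0.15739746 -0.00349889] [-0.18839684 -0.75119868 -0.58171158]
0.46 [(-0.042, -30.9), (-0.075, 8.7), (-0.118, 17.7), (-0.139, -19.6), (-0.1475, -8.4), (-0.1715, 2.5)]
0.49 [(-0.0425, -32.4), (-0.0705, 4.5), (-0.077, 8.8), (-0.118, 19.3), (-0.135, -19.7), (-0.1475, -7.9), (-0.1645, 2.6)]
0.545 [(-0.045, -26.8), (-0.118, 19.2), (-0.137, -17.4), (-0.1475, -7.5), (-0.158, 7.2), (-0.1805, -11.9)]
```

Request:
move_arm:
  plan: "0.06 0 0 0 0 0 80;0.12 0 0 0 0 0 80;0.18 0 0 0 0 0 80;0.24 0 0 0 0 0 80;0.29 0 0 0 0 0 80;0.325 0 0 0 0 0 80;0.325 0 0 0 0 0 80"

```text
t: 34.22
tcp_pos: [0.485, -0.1191, -0.0036]
eef_rot: [-180.0, -0.0, 90.2]
force: [0.0, 0.3, -0.4]
grip_width: 0.0799
finger_force: 0.0
```

```bash
cat > e.py <<'E'
from h import *
c=cap('wrist'); st=robot.read_state(); print(st['tcp_pos'],st['force'])
for X in (.43,.545,.555): print(X,edges(c,X,ya=.02,yb=-.15))
E
python3 e.py
```

```text
[ 0.48503687 -0.11925529 -0.00356232] [-0.24746336 -0.32766284 -0.32651808]
0.43 [(0.0135, -26.4), (0.004, -3.0), (-0.015, 18.6), (-0.0445, -18.9), (-0.079, 18.0), (-0.098, -19.3), (-0.1085, -8.1), (-0.135, -11.1)]
0.545 [(0.019, 10.9), (0.013, -28.2), (-0.0155, 22.9), (-0.045, -21.3), (-0.0785, 18.9), (-0.0975, -18.1), (-0.108, -8.1), (-0.119, 7.2), (-0.141, -12.5)]
0.555 [(0.019, 9.6), (0.013, -28.2), (-0.0085, -2.5), (-0.0155, 22.6), (-0.045, -21.6), (-0.0785, 22.0), (-0.1015, -19.8), (-0.108, -11.2), (-0.132, 8.4)]
```

Request:
move_arm:
  plan: "0.015 0 0 0 0 0 80;0.03 0 0 0 0 0 80;0.037 0 0 0 0 0 80;0.037 0 0 0 0 0 80"

```text
t: 34.78
tcp_pos: [0.485, -0.1151, -0.0036]
eef_rot: [-180.0, -0.0, 90.2]
force: [-0.1, -1.0, -0.3]
grip_width: 0.0797
finger_force: 0.8
```

```bash
python3 e.py
```

```text
[ 0.48497288 -0.11508761 -0.00357417] [-0.38270316 -1.88561947 -0.11015172]
0.43 [(0.0135, -26.6), (0.006, -2.9), (-0.0155, 18.3), (-0.0445, -17.8), (-0.075, 17.3), (-0.094, -19.4), (-0.1045, -8.5), (-0.131, -10.8)]
0.545 [(0.0135, -27.6), (-0.007, -2.9), (-0.0155, 22.9), (-0.045, -21.8), (-0.075, 18.2), (-0.0935, -17.9), (-0.1045, -7.6), (-0.115, 7.1), (-0.137, -11.5)]
0.555 [(0.013, -29.4), (-0.0155, 22.5), (-0.045, -21.7), (-0.075, 22.5), (-0.0975, -19.4), (-0.1045, -11.0), (-0.1285, 8.3)]
```

Request:
move_arm:
  plan: "0.006 0 0 0 0 0 80;0.011 0 0 0 0 0 80;0.011 0 0 0 0 0 80"

```text
t: 35.2
tcp_pos: [0.485, -0.1138, -0.0035]
eef_rot: [-180.0, -0.0, 90.2]
force: [-0.8, -1.4, -0.4]
grip_width: 0.0799
finger_force: 1.0
```

```bash
python3 e.py
```

```text
[ 0.48501719 -0.11380405 -0.0035531 ] [ 1.08739361 -2.14155925 -1.82366791]
0.43 [(0.0135, -26.8), (0.006, -2.8), (-0.015, 17.9), (-0.0445, -19.1), (-0.074, 16.3), (-0.092, -19.4), (-0.1085, 8.3), (-0.1295, -10.4)]
0.545 [(0.0135, -26.9), (-0.0055, -2.8), (-0.0155, 22.6), (-0.045, -21.7), (-0.0735, 18.2), (-0.092, -18.4), (-0.103, -7.8), (-0.1135, 7.0), (-0.136, -11.8)]
0.555 [(0.013, -26.5), (-0.0035, -2.9), (-0.016, 22.8), (-0.045, -21.1), (-0.0735, 21.2), (-0.0955, -19.3), (-0.103, -11.3), (-0.127, 8.1)]
```

Request:
move_arm:
  plan: "0.003 0 0 0 0 0 80;0.005 0 0 0 0 0 80;0.005 0 0 0 0 0 80"

```text
t: 35.62
tcp_pos: [0.485, -0.1136, -0.0036]
eef_rot: [-180.0, 0.0, 90.1]
force: [-0.2, -5.8, -1.0]
grip_width: 0.0801
finger_force: 2.5
```

```bash
python3 e.py
```

```text
[ 0.48496669 -0.113601   -0.00355919] [ 0.9328145  -4.83966478 -1.07152289]
0.43 [(0.0135, -26.2), (0.006, -2.9), (-0.015, 18.2), (-0.0445, -18.9), (-0.0735, 16.4), (-0.092, -19.2), (-0.103, -8.5), (-0.1295, -10.8)]
0.545 [(0.013, -28.5), (-0.0055, -2.7), (-0.0155, 22.6), (-0.045, -20.8), (-0.0735, 18.5), (-0.0915, -18.8), (-0.103, -7.4), (-0.1135, 7.2), (-0.136, -11.6)]
0.555 [(0.013, -29.3), (-0.0155, 22.8), (-0.045, -20.7), (-0.0735, 21.4), (-0.096, -19.4), (-0.103, -11.2), (-0.127, 8.3)]
```

Contact at 5 to 6 N with A unmoved, and both gaps read the same. I'll back off and collect the block.

Request:
move_arm:
  plan: "-0.08 0 0 0 0 0 94;-0.08 0 0 0 0 0 94;-0.08 0 -0.4 0 0 0 94;-0.08 0 -0.6 0 0 0 94;0.2 0.08 -0.6 0 0 0 94;0.45 0.08 -0.6 0 0 0 94;0.45 0.08 -0.6 0 0 0 94;0.45 0.08 -0.6 0 0 0 94"

```text
t: 36.67
tcp_pos: [0.4945, -0.0597, 0.0684]
eef_rot: [-180.0, 0.0, 90.1]
force: [0.5, -0.3, 0.3]
grip_width: 0.0941
finger_force: 0.0
```

```bash
python3 - <<'E'
from h import *
c=cap('wrist'); st=robot.read_state(); print(st['tcp_pos'],st['force'])
for X in (.43,.545,.555): print(X,edges(c,X,ya=.05,yb=-.12))
for X in (.475,.51): print(edges(c,X,z=.045,ya=-.03,yb=-.09))
E
```

```text
[ 0.49441629 -0.05999477  0.06837512] [ 0.5248775   0.70909947 -0.77286034]
0.43 [(0.0425, 21.6), (0.03, -5.3), (0.0135, -22.4), (-0.015, 17.6), (-0.0445, -16.4), (-0.0705, 5.7), (-0.077, -14.0), (-0.101, 14.7)]
0.545 [(0.042, 22.2), (0.013, -25.1), (-0.0155, 23.6), (-0.045, -20.7), (-0.068, -2.6), (-0.074, 10.8), (-0.09, -8.8), (-0.103, -14.6)]
0.555 [(0.0425, 22.4), (0.013, -26.0), (-0.0155, 23.5), (-0.045, -20.1), (-0.0655, 2.7), (-0.0735, 11.7), (-0.103, -14.5), (-0.1135, 8.8)]
[(-0.041, -28.8), (-0.047, -5.9), (-0.0725, 20.3)]
[(-0.031, 11.4), (-0.041, -30.6), (-0.073, 20.3)]
```

Request:
move_arm:
  plan: "0 0 0.25 0 0 0 94;0 0 0.44 0 0 0 94;0 0 0.474 0 0 0 94;0 0 0.474 0 0 0 66;0 0 0.474 0 0 0 66;0 0 0.474 0 0 0 66;0 0 0.474 0 0 0 66"

```text
t: 37.6
tcp_pos: [0.4949, -0.0595, 0.0123]
eef_rot: [180.0, 0.0, 90.1]
force: [-1.8, -0.6, 8.3]
grip_width: 0.0744
finger_force: 30.0
```

Request:
move_arm:
  plan: "0 0 -0.06 0 0 0 66;0 0 -0.14 0 0 0 66;0 0 -0.3 0 0 0 66;0 0 -0.6 0 0 0 66;0 0 -1 0 0 0 66;0 0 -1 0 0 0 66"

```text
t: 38.35
tcp_pos: [0.4964, -0.0593, 0.1356]
eef_rot: [179.7, 0.1, 90.2]
force: [-0.2, 0.7, -1.9]
grip_width: 0.0744
finger_force: 30.0
```

```bash
python3 - <<'E'
from h import *
c=cap('wrist'); st=robot.read_state(); print(st['tcp_pos'],st['force'])
for X in (.43,.545,.555): print(X,edges(c,X,ya=.05,yb=-.14))
E
```

```text
[ 0.49532114 -0.05944849  0.13356037] [ 0.13214496  0.82077274 -2.03683785]
0.43 [(0.043, 18.4), (0.0135, -23.9), (-0.0155, 15.6), (-0.0445, -18.9), (-0.0585, -9.4), (-0.074, 11.0), (-0.1015, -10.1), (-0.1385, 3.6)]
0.545 [(0.0425, 22.0), (0.013, -23.7), (-0.0155, 22.0), (-0.045, -20.8), (-0.055, -5.5), (-0.0735, 11.2), (-0.0845, -19.3)]
0.555 [(0.0425, 21.1), (0.013, -25.2), (-0.0155, 21.6), (-0.045, -20.4), (-0.0595, -5.9), (-0.0735, 11.2), (-0.0855, -17.6)]
```

The gaps held. Carrying the block back.

Request:
move_arm:
  plan: "0 0 -0.5 0 0 0 66;0.4 0 -0.8 0 0 0 66;0.8 0 -0.8 0 0 0 66;1 0 -0.8 0 0 0 66"

```text
t: 38.9
tcp_pos: [0.4935, 0.0631, 0.2275]
eef_rot: [-180.0, -0.0, 90.3]
force: [-0.3, -0.4, -1.8]
grip_width: 0.0743
finger_force: 30.0
```

Request:
move_arm:
  plan: "0.4 0 0 0 0 0 66;0.8 0 0 0 0 0 66;1 0.2 0 0 0 0 66;1 0.4 0 0 0 0 66"

```text
t: 39.4
tcp_pos: [0.5415, 0.1831, 0.2268]
eef_rot: [-179.9, -0.0, 90.3]
force: [-0.2, -1.6, -1.6]
grip_width: 0.0745
finger_force: 30.0
```

Request:
move_arm:
  plan: "0.4 0.2 0 0 0 0 66;0.62 0.5 0 0 0 0.201 66;0.62 0.5 0 0 0 0.201 66;0.62 0.5 0 0 0 0.201 66;0.62 0.5 0 0 0 0.201 66;0.62 0.5 0 0 0 0.201 66"

```text
t: 40.15
tcp_pos: [0.6012, 0.2554, 0.2268]
eef_rot: [-180.0, 0.1, 54.0]
force: [-0.2, 0.6, -2.1]
grip_width: 0.0746
finger_force: 30.0
```

Request:
move_arm:
  plan: "0 0 0.4 0 0 0 66;0 0 0.8 0 0 0 66;0 0 1 0 0 0 66;0 0 1 0 0 0 66"

```text
t: 40.65
tcp_pos: [0.6005, 0.2549, 0.1057]
eef_rot: [-179.9, 0.2, 54.1]
force: [-0.0, -0.3, -1.1]
grip_width: 0.0747
finger_force: 30.0
```

Request:
move_arm:
  plan: "0 0 0.35 0 0 0 66;0 0 0.7 0 0 0 66;0 0 0.88 0 0 0 66;0 0 0.93 0 0 0 66;0 0 0.955 0 0 0 66;0 0 0.955 0 0 0 66"

```text
t: 41.4
tcp_pos: [0.6023, 0.2557, -0.0058]
eef_rot: [180.0, -0.1, 54.0]
force: [-0.5, -0.5, -1.7]
grip_width: 0.0745
finger_force: 30.0
```

Request:
move_arm:
  plan: "0 0 0.01 0 0 0 66;0 0 0.02 0 0 0 66;0 0 0.02 0 0 0 66"

```text
t: 41.78
tcp_pos: [0.6022, 0.2557, -0.0077]
eef_rot: [179.9, -0.1, 54.0]
force: [-6.2, -3.1, 19.0]
grip_width: 0.0745
finger_force: 30.0
```

Request:
move_arm:
  plan: "0 0 0 0 0 0 94;0 0 0 0 0 0 94;0 0 0 0 0 0 94;0 0 0 0 0 0 94;0 0 -0.3 0 0 0 94;0 0 -0.7 0 0 0 94;0 0 -1 0 0 0 94;0 0 -1 0 0 0 94"

```text
t: 42.78
tcp_pos: [0.603, 0.2562, 0.1135]
eef_rot: [179.9, -0.2, 54.0]
force: [0.4, -0.3, -0.4]
grip_width: 0.094
finger_force: 0.0
```

Request:
move_arm:
  plan: "0 0 -0.5 0 0 0 94;0 0 -0.93 0 0 -0.201 94;0 0 -0.93 0 0 -0.201 94;0 0 -0.93 0 0 -0.201 94;0 0 -0.93 0 0 -0.201 94;0 0 -0.93 0 0 -0.201 94"

```text
t: 43.52
tcp_pos: [0.6015, 0.2552, 0.2212]
eef_rot: [-179.9, 0.0, 90.1]
force: [-0.2, 0.5, 0.3]
grip_width: 0.0946
finger_force: 0.0
```

Request:
move_arm:
  plan: "-0.4 0.14 -0.1 0 0 0 80;-0.8 0.14 -0.1 0 0 0 80;-1 0.14 -0.1 0 0 0 80;-1 0.14 -0.1 0 0 0 80"

```text
t: 44.02
tcp_pos: [0.6191, 0.1332, 0.2337]
eef_rot: [-180.0, 0.0, 89.9]
force: [-0.0, -0.1, -0.5]
grip_width: 0.0798
finger_force: 0.0
```

Request:
move_arm:
  plan: "-0.205 0 0 0 0 0 80;-0.205 0 0 0 0 0 80;-0.205 0 0.3 0 0 0 80;-0.205 0 0.5 0 0 0 80;-0.205 0 0.63 0 0 0 80;-0.205 0 0.63 0 0 0 80"

```text
t: 44.78
tcp_pos: [0.6184, 0.1117, 0.1579]
eef_rot: [-179.9, -0.0, 90.2]
force: [-0.4, 0.2, 0.2]
grip_width: 0.08
finger_force: 0.0
```

Request:
move_arm:
  plan: "0 0.01 0 0 0 0 10;0 0.01 0 0 0 0 10;0 0.01 0 0 0 0 10;0 0.01 0 0 0 0 10;0 0.01 0 0 0 0 10;0 0.01 0 0 0 0 10;0 0.01 0 0 0 0 10;0 0.01 0 0 0 0 10"

```text
t: 45.78
tcp_pos: [0.6194, 0.1109, 0.1585]
eef_rot: [-179.9, 0.0, 90.2]
force: [-5.4, -0.2, 3.1]
grip_width: 0.0193
finger_force: 30.0
```

Request:
move_arm:
  plan: "0 -0.095 -0.015 0 0 0 10;0 -0.222 -0.019 0 0 0 10;0 -0.35 -0.006 0 0 0 10;0 -0.474 0.025 0 0 0 10;0 -0.592 0.072 0 0 0 10;0 -0.703 0.137 0 0 0 10;0 -0.804 0.216 0 0 0 10;0 -0.893 0.307 0 0 0 10"

```text
t: 46.78
tcp_pos: [0.5136, 0.1114, 0.1225]
eef_rot: [179.8, -0.1, 90.2]
force: [6.2, 3.2, 1.6]
grip_width: 0.0191
finger_force: 30.0
```

Request:
move_arm:
  plan: "0 -0.04 0.05 0 0 0 10;0 -0.075 0.103 0 0 0 10;0 -0.105 0.155 0 0 0 10;0 -0.128 0.202 0 0 0 10;0 -0.128 0.202 0 0 0 10"

```text
t: 47.4
tcp_pos: [0.498, 0.1113, 0.0977]
eef_rot: [179.9, -0.1, 90.2]
force: [5.8, 4.5, -2.5]
grip_width: 0.019
finger_force: 30.0
```

Request:
move_arm:
  plan: "0 -0.008 0.02 0 0 0 10;0 -0.015 0.04 0 0 0 10;0 -0.015 0.04 0 0 0 10"

```text
t: 47.78
tcp_pos: [0.4962, 0.1114, 0.0933]
eef_rot: [179.9, -0.0, 90.2]
force: [1.1, 4.8, 7.7]
grip_width: 0.0191
finger_force: 30.0
```

Request:
move_arm:
  plan: "0 -0.006 0.02 0 0 0 10;0 -0.012 0.045 0 0 0 10;0 -0.012 0.045 0 0 0 10"

```text
t: 48.15
tcp_pos: [0.4963, 0.1116, 0.0894]
eef_rot: [179.7, -0.0, 90.2]
force: [-0.4, 1.6, 32.8]
grip_width: 0.0191
finger_force: 30.0
```

```bash
python3 - <<'E'
from h import *; import pickle
c=cap('wrist'); t=cap('top'); s=cap('scene'); st=robot.read_state(); print(st['tcp_pos'],st['force'],st['wrist_torque'])
for X in (.43,.51,.545): print(X,edges(c,X,ya=.05,yb=-.14))
E
```

```text
[0.49633293 0.11155992 0.0894197 ] [ 0.89716913  1.61748883 31.93817264] [ 0.38807048 -0.12707409 -0.01135422]
0.43 [(0.0475, 4.8), (0.03, -11.7), (-0.099, 6.2), (-0.118, -6.6)]
0.51 [(0.018, 5.4), (-0.0475, 8.9), (-0.0635, -3.3), (-0.0735, 20.0), (-0.0995, -21.6), (-0.1185, -5.4)]
0.545 [(0.042, 9.7), (0.03, -10.3), (-0.03, 3.9), (-0.0675, -7.4), (-0.089, 6.5), (-0.1185, -5.9)]
```

Request:
move_arm:
  plan: "0 0 -0.02 0 0 0 10;0 0 -0.02 0 0 0 50;0 0 -0.02 0 0 0 60;0 0 -0.02 0 0 0 60;0 0 -0.02 0 0 0 60;0 0 -0.02 0 0 0 60;0 0 -0.5 0 0 0 60;0 0 -1 0 0 0 60"

```text
t: 49.3
tcp_pos: [0.4937, 0.1107, 0.2085]
eef_rot: [-179.9, -0.0, 90.2]
force: [0.8, -0.7, 0.4]
grip_width: 0.0599
finger_force: 0.0
```

Request:
move_arm:
  plan: "0 -0.4 -0.3 0 0 0 10;0 -0.8 -0.3 0 0 0 10;0 -0.8 -0.3 0 0 0 10;0 -0.8 -0.3 0 0 0 10"

```text
t: 49.8
tcp_pos: [0.3987, 0.11, 0.2435]
eef_rot: [180.0, 0.0, 90.1]
force: [0.1, 0.5, -0.4]
grip_width: 0.0238
finger_force: 0.0
```

```bash
cat > v.py <<'E'
from h import *; import pickle
np.set_printoptions(precision=2,suppress=True)
c=cap('wrist'); t=cap('top'); s=cap('scene'); pickle.dump((c,t,s),open('end.pkl','wb'))
c0,s0=pickle.load(open('w1.pkl','rb')); st=robot.read_state(); print(st['tcp_pos'])
def cen(im,x0,y0,x1,y1,th=60):
    m=(im['color'][y0:y1,x0:x1].max(2)<th).astype(np.uint8)
    n,l,q,ce=cv2.connectedComponentsWithStats(m); i=1+np.argmax(q[1:,4]); return ce[i]+[x0,y0],q[i]
for k in (s0,s): print('scene',cen(k,255,212,282,236))
t0=pickle.load(open('top.pkl','rb'))
for k in (t0,t): print('top',cen(k,198,212,226,232))
for a in (0,5,8):
    r=np.radians(25+a); p=[.5215+.076-.11*np.cos(r),-.0872+.1995,.0865+.11*np.sin(r)]; print(a,w2px(s,p),w2px(t,p),w2px(c,p))
for X in (.43,.51,.56): print(X,edges(c,X,ya=.05,yb=-.14)); print('top',edges(t,X,ya=.05,yb=-.14))
E
python3 v.py
```

```text
[0.4  0.11 0.24]
scene (array([269.1 , 224.84]), array([  4,   4,  23,  20, 200], dtype=int32))
scene (array([269.82, 227.34]), array([  5,   9,  22,  15, 165], dtype=int32))
top (array([212.51, 221.4 ]), array([  5,   7,  19,   6, 103], dtype=int32))
top (array([207.4 , 224.31]), array([  0,   5,  25,  15, 196], dtype=int32))
0 [[267.54 227.11]] [[211.17 223.35]] [[373.37 193.52]]
5 [[266.03 223.8 ]] [[210.8  221.48]] [[379.84 195.47]]
8 [[265.02 221.85]] [[210.58 220.24]] [[384.16 196.65]]
0.43 [(0.047, -10.1), (0.022, -13.5), (-0.0295, 6.5), (-0.0355, 9.1), (-0.045, -14.6), (-0.0665, -4.0), (-0.074, 22.1), (-0.1035, -17.0), (-0.1255, -7.5)]
top [(0.0385, 3.1), (0.0105, -6.6), (-0.019, 5.1), (-0.0315, 9.0), (-0.047, -10.4), (-0.077, 13.7), (-0.1045, -11.2)]
0.51 [(0.042, 20.6), (0.013, -17.1), (-0.009, -4.4), (-0.0155, 25.1), (-0.033, 12.0), (-0.045, -19.5), (-0.066, -10.4)]
top [(0.0405, 14.4), (0.0095, -9.5), (-0.0175, 14.8), (-0.03, -4.9), (-0.0365, 6.3), (-0.048, -8.9), (-0.076, 14.8), (-0.106, -9.0)]
0.56 [(0.047, 3.2), (0.0375, 7.1), (0.0125, -19.0), (-0.009, -4.2), (-0.0155, 26.6), (-0.045, -19.2), (-0.066, -10.1)]
top [(0.0445, -5.1), (0.0385, 13.0), (0.011, -11.3), (-0.0195, 10.2), (-0.0475, -10.7), (-0.0755, 8.4), (-0.106, -10.1)]
```

The lever reads fully down: scene row 227.3, against 227.1 predicted for 0° and a firm stop at 32 N. Both gaps held after clamping, so I'm handing in.

```bash
python3 -c "
from rig import robot
print(robot.read_state()['t'],robot.finish_job())"
```

```text
the job is handed in; nothing more can be done
49.95 None
```

The job is handed in at 49.95 s of the 72 s allowed: both gaps measure about 28 mm, the slats are square and clamped with the lever fully down, and the block is back on the table left of the jig, though I didn't photograph it after release; no verdict was returned.

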